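# Step a heating block down to a small vial

### The arm

A 6-joint arm with a two-finger parallel gripper is mounted at the origin on the work surface. World frame = base frame: x ahead of the robot, y to its left, z up, the work surface at z = 0. Lengths are in m, angles in rad, forces in N, time in s.
With the tool pointing down it reaches from about 0.35 to 0.95 m from the base axis. Payload 17.4 kg.
Tool frame: the origin (TCP) lies at the very end of the fingers, on their centre line; the grasp point (between the pads) lies 19 mm behind it; z points along the fingers, y is the direction in which the jaws open and shut (so a half turn about z gives the same grasp; the last joint's range is limited). The gripper opens to 93 mm and grips with 3 to 60 N. Pads are 15 mm wide; open, the fingers measure 128 mm over their backs; the gripper's body (75 mm by 188 mm) begins 65 mm behind the grasp point.
Start: joints at [1.259, 0.116, 1.442, -0, 1.584, -0.038], TCP at [0.183, 0.65, 0.189] pointing down, gripper open.
Joint ranges: [-2.83, 2.83], [-0.83, 2.19], [0.07, 2.5], [-1.14, 4.28], [0.01, 3], [-2.97, 2.97]. Speed limits (rad/s): [1.89, 1.89, 2.22, 3.14, 3.14, 3.14].

### API

Orientations are given as a unit quaternion [x, y, z, w].
In Python, from bench import telemetry, optics, job_done gives the robot as it stands. The module is installed in compiled form; this text tells all that it offers.
- The arm moves only by the shell command python3 -m handwheel 'ROWS' [FORCE]. ROWS is JSON, one flat list of numbers, 7 for each row, row after row: the opening, from -1 (shut) to 1 (fully open), then the shift along the tool's x, y, z in m, then the turn, a rotation vector about the tool's x, y, z in degrees. A call has exactly 10 rows; each row shifts and turns the commanded pose from where the row before left it, along the tool's axes as they then stand; what a row does not reach is not made up. A row lasts 1/12 s, in which the tool goes at most 41.7 mm and 7.16 degrees, less where a joint would pass 70% of its speed; a pose out of reach is approached as far as the arm can. A call is refused whole if a number of a shift passes 0.0417 or a number of a turn 7.16, either way. A call with a gripper value outside its range is refused whole. The fingers move at their own pace and stop on an object; FORCE is the grip in N (left out, the last holds). Time passes only in rows, so rows that do not move let the fingers close, or fill a call up. It gives the time, the measured TCP pose, the force and the opening at its end, in the units of the state.
- telemetry.state(): the state, without advancing time (a new reading comes with each control period).
- optics.capture(name): name is "scene" or "side" or "wrist"; returns the picture (384x512x3 uint8, red, green, blue); there is no depth.
- optics.camera_info(name): a dict with "K" (3x3 intrinsics, pixels), "R" (3x3) and "t" (3): a world point X has camera coordinates R X + t. Camera axes: x right, y down, z forward; pixel columns grow to the right and rows downward; lengths in m; the calibration is good to about 2 mm. A picture is of the moment at which its call begins: read the wrist's pose just before it. camera_info takes no time and is no camera call; for the wrist camera it gives the pose at the moment of the call.
- job_done(): hands the job in, once; it reports no verdict.
The state is a dict: "time_s": time; "qpos": joint angles; "qd": joint speeds; "tau": joint torques, N m; "tool_pos": TCP position; "orientation": TCP orientation; "force": force on the tool from outside, world axes, zero at the start; "moment": the same for the moment, N m; "finger_gap": finger opening in m.
Only numpy, scipy, OpenCV 4.12 (cv2) and the standard library are available. Lean on these libraries where they do the work, as an engineer would, in place of code of your own. Each camera call takes 0.05 s, during which the arm holds its last target. There are 200 camera calls.

### The job

Set the hotplate's heating block up for the vial. Nest the three aluminium inserts in the block's well one at a time, the largest first, then the medium one in the large one and the small one in the medium one, each fully seated and let go before the next; last, stand the vial upright in the small insert. Do not knock over the beaker or the conical flask standing about.

Things in the scene. Friction and masses are not known exactly. Their poses are not given: they have to be found in the camera images.
- block_well (a point): centre of the mouth of the well (round, 58 mm across, 22 mm deep) in the aluminium heating block, 112 mm above the bench, level with the block's top. Block: 110 mm across, on a fixed white hotplate 200 x 160 mm, 74 mm high, long along this x axis, its centre 12 mm towards -x; z up. All seated, the centres of large, medium, small insert and vial are 6, 30, 54, 83 mm above this point.
- balance_pan (a point): centre of the top of the round steel pan (116 mm across) of a fixed white laboratory balance, 210 x 170 mm, 64 mm high, on the other side from the hotplate; not used, an obstacle.
- insert_large_mid (a point): centre (half-way up) of the large insert: loose round aluminium part, 36 mm high, upright, z up. Upper 24 mm: a ring 68 mm across with a blind bore 47 mm across, 24 mm deep. Lower 12 mm: solid spigot 53 mm across, foot chamfered. Ring spans 6 mm below to 18 mm above this point. Spigot enters the well, ring rests on the block. About 0.19 kg.
- insert_medium_mid (a point): centre (half-way up) of the medium insert: loose round aluminium part, 36 mm high, upright, z up. Upper 24 mm: a ring 57 mm across with a blind bore 36 mm across, 24 mm deep. Lower 12 mm: solid spigot 42 mm across, foot chamfered. Ring spans 6 mm below to 18 mm above this point. Spigot enters the large insert's bore, ring rests on its top. About 0.14 kg.
- insert_small_mid (a point): centre (half-way up) of the small insert: loose round aluminium part, 36 mm high, upright, z up. Upper 24 mm: a ring 46 mm across with a blind bore 25 mm across, 24 mm deep. Lower 12 mm: solid spigot 31 mm across, foot chamfered. Ring spans 6 mm below to 18 mm above this point. Spigot enters the medium insert's bore, ring rests on its top. About 0.1 kg.
- vial_mid (a point): centre (half-way up) of the vial: a loose amber glass cylinder 20 mm across with a black cap of the same width (the top 20 mm), 70 mm high in all, standing upright, z up. It stands on the floor of the small insert's bore with 46 mm showing. About 35 g.
- beaker_mid (a point): centre (half-way up) of a loose clear glass beaker, 54 mm across the rim, 62 mm high, standing among the inserts; not used, leave it standing.
- flask_mid (a point): centre (half-way up) of a loose clear conical glass flask, 64 mm across the foot, 92 mm high, on the far part of the bench; not used, leave it standing.
Mind the look-alikes: they are no part of the job. What is shaped like the part that bears insert_small_mid but blue is not meant.

How it is judged:
By the outcome, as a careful person would: the job done as asked, in the order asked, and still so for the second after the job is handed in, with the robot touching nothing.
It also fails if it takes over 128 s, if anything falls off the work surface, if the arm or the gripper's body presses on something with over 40 N, if the wrist force passes 120 N, or if a joint passes its speed limit or range.

## Working session

There is one attempt and no reset: what is moved stays moved. The work goes in short steps, Python scripts to look and compute and a shell command to move; the robot and the scene stay as the last step left them, time stands still between calls to the robot, and variables do not carry over. Pictures are saved under pics/ and viewed, about 12 in all and at most 16, crops included, and the job is handed in when it is done.

```bash
mkdir -p pics
cat > h.py <<'E'
import numpy as np, cv2
from bench import telemetry, optics
from scipy.spatial.transform import Rotation as Ro
def snap(n,f):
    im=cv2.cvtColor(optics.capture(n),cv2.COLOR_RGB2BGR); cv2.imwrite(f'pics/{f}.png',im); return im
def ray(n,uv,z,ci=None):
    c=ci or optics.camera_info(n); K,R,t=[np.array(c[k],float) for k in('K','R','t')]
    d=R.T@np.linalg.inv(K)@np.array([uv[0],uv[1],1.]); o=-R.T@t
    return o+d*(z-o[2])/d[2]
def proj(n,X,ci=None):
    c=ci or optics.camera_info(n); K,R,t=[np.array(c[k],float) for k in('K','R','t')]
    p=K@(R@np.array(X,float)+t); return p[:2]/p[2]
def totool(X):
    s=telemetry.state(); return Ro.from_quat(s['orientation']).inv().apply(np.array(X)-s['tool_pos'])
E
python3 - <<'E'
from h import *
a=snap('scene','a1');b=snap('side','b1');c=snap('wrist','c1')
cv2.imwrite('pics/ab.png',cv2.resize(np.vstack([np.hstack([a,b])]),(800,300)))
s=telemetry.state();print(s)
for n in('scene','side','wrist'):
    i=optics.camera_info(n);R=np.array(i['R']);print(n,np.array(i['K']).round(1).tolist(),R.round(3).tolist(),(-R.T@np.array(i['t'])).round(3))
print(Ro.from_quat(s['orientation']).as_matrix().round(4))
E
```

```text
{'time_s': 0.15, 'qpos': array([ 1.25917305e+00,  1.16383501e-01,  1.44209091e+00, -1.09145158e-06,
        1.58401132e+00, -3.78066853e-02]), 'qd': array([ 0.00041206, -0.00157703, -0.0031058 ,  0.00040992,  0.00041101,
        0.00068888]), 'tau': array([ 5.87796621e-04, -7.21763849e+01, -6.22951341e+01,  7.79422419e-02,
        2.26913643e-02, -8.66662390e-05]), 'tool_pos': array([0.18248411, 0.64968069, 0.18888257]), 'orientation': array([ 1.36480991e-01,  9.90642589e-01, -4.39835277e-04, -7.70832761e-05]), 'force': array([ 0.00549525, -0.09497728, -1.12033652]), 'moment': array([ 0.03498359, -0.0129441 ,  0.02380358]), 'finger_gap': 0.09281556226986186}
scene [[391.4, 0.0, 247.4], [0.0, 391.4, 192.5], [0.0, 0.0, 1.0]] [[0.829, 0.56, -0.004], [0.439, -0.653, -0.617], [-0.348, 0.51, -0.787]] [ 0.906 -0.454  0.818]
side [[436.5, 0.0, 250.2], [0.0, 436.5, 190.2], [0.0, 0.0, 1.0]] [[0.953, -0.303, -0.022], [-0.169, -0.468, -0.867], [0.252, 0.83, -0.497]] [ 0.305 -0.927  0.63 ]
wrist [[273.8, 0.0, 258.6], [0.0, 273.8, 192.7], [0.0, 0.0, 1.0]] [[0.27, 0.963, 0.0], [0.931, -0.261, 0.254], [0.245, -0.068, -0.967]] [0.114 0.669 0.384]
[[-9.627e-01  2.704e-01 -3.000e-04]
 [ 2.704e-01  9.627e-01 -9.000e-04]
 [ 0.000e+00 -9.000e-04 -1.000e+00]]
```

View pics/a1.png

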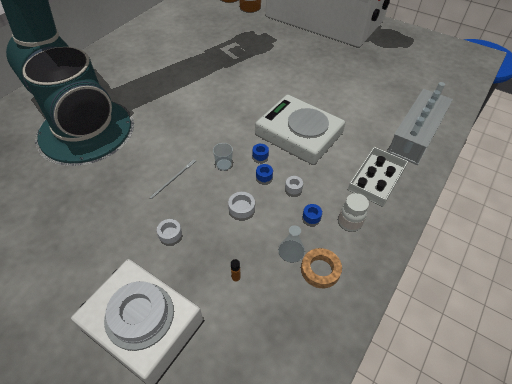

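View pics/b1.png

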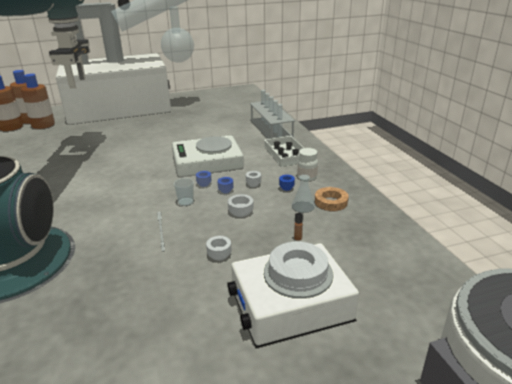

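Scene view: hotplate with block (140,313) and balance (305,127). The grey rings are at (241,206), (169,232) and (294,186). The vial is at (235,270), the beaker at (223,157) and the flask at (291,247). Blue look-alikes are at (260,152), (264,173) and (312,214). The small insert should be the grey ring (294,186), which I'll check in an enlarged crop along with the ring sizes.

Run:
```python
from h import *
a=cv2.imread('pics/a1.png')
c=cv2.resize(a[140:290,140:340],(800,600),interpolation=cv2.INTER_CUBIC); cv2.imwrite('pics/z1.png',c)
c=cv2.resize(a[250:384,60:220],(800,670),interpolation=cv2.INTER_CUBIC)[:600]; cv2.imwrite('pics/z2.png',c)
```

```text
(no output)
```

View pics/z1.png

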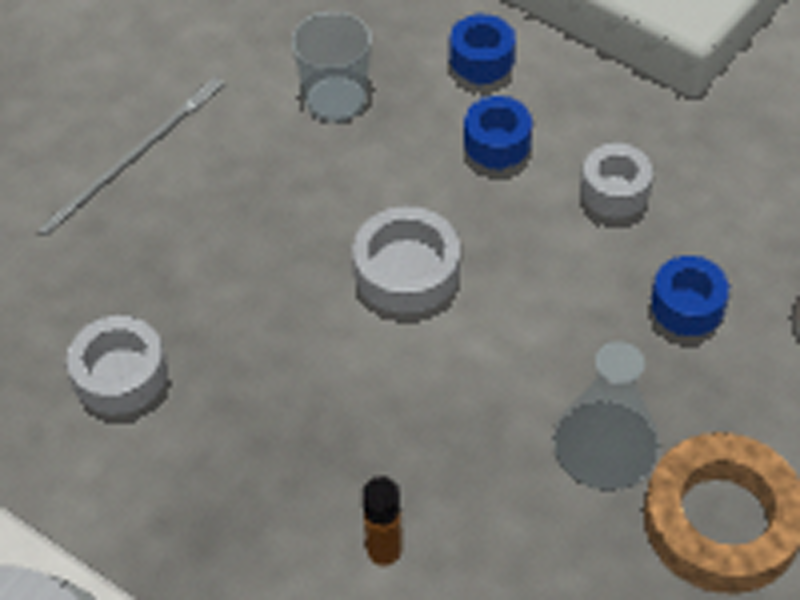

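View pics/z2.png

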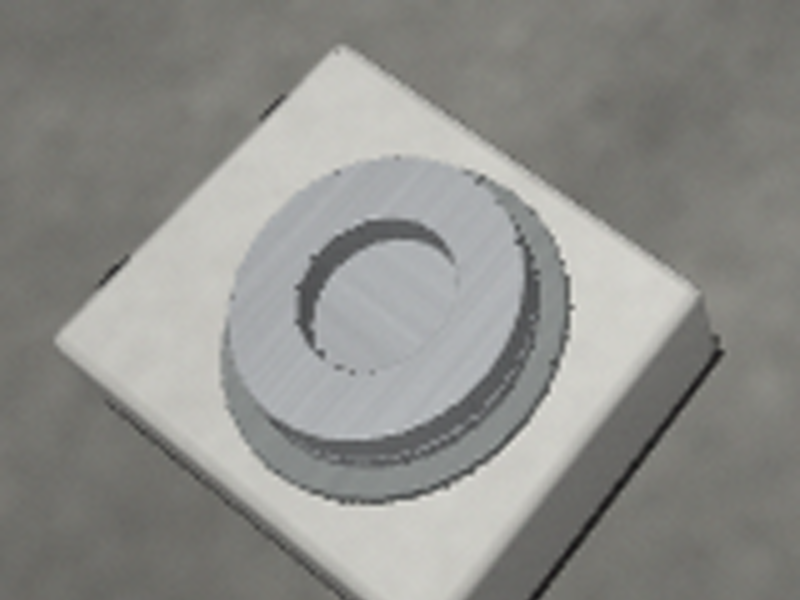

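The crops show three grey inserts: large (407,247 in the crop, widest), medium (115,353) and small (617,169). The three blue parts are look-alikes, so the grey (617,169) is the one that fits. The well sits at about (379,296) in the second crop. Next I compute positions by matching circle extents.

```bash
cat >> h.py <<'E'
def circ(n,X,r,ci=None):
    ci=ci or optics.camera_info(n)
    return np.array([proj(n,[X[0]+r*np.cos(t),X[1]+r*np.sin(t),X[2]],ci) for t in np.linspace(0,2*np.pi,48)])
def fit(n,ext,z,r,ci=None):
    # ext: umin,umax,vmin of the rim -> centre
    from scipy.optimize import least_squares
    ci=ci or optics.camera_info(n)
    x0=ray(n,((ext[0]+ext[1])/2,ext[2]+5),z,ci)[:2]
    def f(p):
        c=circ(n,[p[0],p[1],z],r,ci); e=[c[:,0].min()-ext[0],c[:,0].max()-ext[1],c[:,1].min()-ext[2]]
        if len(ext)>3:e.append(c[:,1].max()-ext[3])
        return e
    s=least_squares(f,x0); return s.x.round(4),s.fun.round(2)
E
python3 - <<'E'
from h import *
m=lambda x0,x1,y0:(140+x0/4,140+x1/4,140+y0/4)
print('L',fit('scene',m(353,461,207),.036,.034))
print('M',fit('scene',m(68,162,316),.036,.0285))
print('S',fit('scene',m(583,652,143),.036,.023))
print('V',fit('scene',m(363,400,476),.070,.010))
print('bk',fit('scene',m(294,371,12),.062,.027))
print('fl',ray('scene',(140+605/4,140+445/4),0))
k=lambda x0,x1,y0,y1:(60+x0/5,60+x1/5,250+y0/5,250+y1/5)
print('B',fit('scene',k(229,527,155,441),.112,.055))
print('W',fit('scene',k(297,458,218,374),.112,.029))
for p in [(55,340),(342,45),(700,292)]: print(ray('scene',(60+p[0]/5,250+p[1]/5),.074))
for p in [(500,0),(692,97)]: print('bal',ray('scene',(140+p[0]/4,140+p[1]/4),.064))
for n,X,r in [('B',(0,0,0),0)]: pass
E
```

```text
L (array([0.5667, 0.0178]), array([-0.16,  0.16, -0.01]))
M (array([ 0.4676, -0.1428]), array([-0.38,  0.38, -0.02]))
S (array([0.6432, 0.1467]), array([-0.28,  0.28, -0.01]))
V (array([ 0.6614, -0.1427]), array([-0.07,  0.07, -0.  ]))
bk (array([0.4373, 0.1183]), array([-0.44,  0.44, -0.02]))
fl [ 0.73040698 -0.01373528  0.        ]
B (array([ 0.5751, -0.3401]), array([-0.16,  0.16, -0.1 ,  0.07]))
W (array([ 0.5755, -0.3412]), array([ 0.3 , -0.3 ,  0.5 , -0.44]))
[ 0.46697802 -0.41814226  0.074     ]
[ 0.46764743 -0.26362675  0.074     ]
[ 0.6619597  -0.26379382  0.074     ]
bal [0.51095798 0.21154879 0.064     ]
bal [0.66214885 0.20543456 0.064     ]
```

View pics/c1.png

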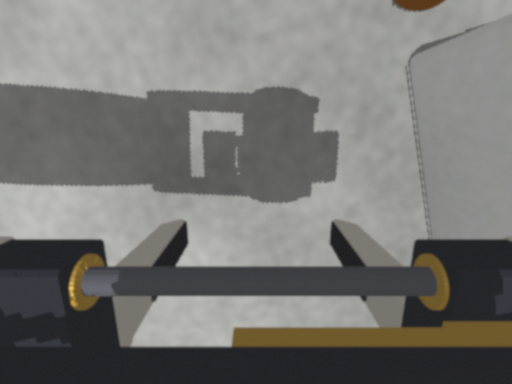

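```bash
python3 - <<'E'
from h import *
for p in [(483,35),(498,118),(690,282)]: print('blue',ray('scene',(140+p[0]/4,140+p[1]/4),.036))
E
python3 -m handwheel '[1,0,0,-0.009,0,0,7.16, 1,0,0,-0.009,0,0,7.16, 1,0,0,-0.009,0,0,7.16, 1,0,0,-0.009,0,0,7.16, 1,0,0,-0.009,0,0,7.16, 1,0,0,-0.009,0,0,7.16, 1,0,0,-0.009,0,0,7.16, 1,0,0,-0.009,0,0,7.16, 1,0,0,-0.009,0,0,7.16, 1,0,0,-0.009,0,0,7.16]' 30
python3 -m handwheel '[1,0,0,0,0,0,2.7, 1,0,0,0,0,0,0, 1,0,0,0,0,0,0, 1,0,0,0,0,0,0, 1,0,0,0,0,0,0, 1,0,0,0,0,0,0, 1,0,0,0,0,0,0, 1,0,0,0,0,0,0, 1,0,0,0,0,0,0, 1,0,0,0,0,0,0]'
python3 - <<'E'
from h import *
s=telemetry.state();print(s['time_s'],s['tool_pos'],Ro.from_quat(s['orientation']).as_matrix().round(4))
print(totool([.567,.018,.12]))
E
```

```text
blue [0.50499848 0.20055256 0.036     ]
blue [0.55495932 0.1415218  0.036     ]
blue [0.72431763 0.0941792  0.036     ]
time_s: 0.98
tool_pos: [0.1825, 0.6498, 0.2796]
orientation: [0.692, 0.722, -0.0, 0.0]
force: [-0.4, 0.2, -0.6]
finger_gap: 0.0929
time_s: 1.82
tool_pos: [0.1825, 0.6498, 0.2794]
orientation: [0.707, 0.707, -0.0, 0.0]
force: [-0.3, 0.4, 0.8]
finger_gap: 0.0932
1.8167 [0.18249911 0.64984817 0.27942636] [[-4.e-04  1.e+00 -1.e-04]
 [ 1.e+00  4.e-04 -1.e-04]
 [-1.e-04 -1.e-04 -1.e+00]]
[-0.63198131  0.38427191  0.1594507 ]
```

```bash
python3 -m handwheel '[1,-0.03,0.0182,0,0,0,0, 1,-0.03,0.0182,0,0,0,0, 1,-0.03,0.0182,0,0,0,0, 1,-0.03,0.0182,0,0,0,0, 1,-0.03,0.0182,0,0,0,0, 1,-0.03,0.0182,0,0,0,0, 1,-0.03,0.0182,0,0,0,0, 1,-0.03,0.0182,0,0,0,0, 1,-0.03,0.0182,0,0,0,0, 1,-0.03,0.0182,0,0,0,0]' 
python3 -m handwheel '[1,-0.03,0.0182,0,0,0,0, 1,-0.03,0.0182,0,0,0,0, 1,-0.03,0.0182,0,0,0,0, 1,-0.03,0.0182,0,0,0,0, 1,-0.03,0.0182,0,0,0,0, 1,-0.03,0.0182,0,0,0,0, 1,-0.03,0.0182,0,0,0,0, 1,-0.03,0.0182,0,0,0,0, 1,-0.03,0.0182,0,0,0,0, 1,-0.03,0.0182,0,0,0,0]' 
python3 -m handwheel '[1,-0.016,0.01,0.01,0,0,0, 1,-0.016,0.01,0.01,0,0,0, 1,0,0,0.02,0,0,0, 1,0,0,0.02,0,0,0, 1,0,0,0.02,0,0,0, 1,0,0,0.02,0,0,0, 1,0,0,0,0,0,0, 1,0,0,0,0,0,0, 1,0,0,0,0,0,0, 1,0,0,0,0,0,0]'
python3 - <<'E'
from h import *
s=telemetry.state();print(s['time_s'],s['tool_pos'])
print(totool([.567,.018,.014]))
c=snap('wrist','w1')
print(proj('wrist',[.567,.018,.036]),proj('wrist',s['tool_pos']))
E
```

```text
time_s: 2.65
tool_pos: [0.365, 0.3483, 0.2796]
orientation: [0.707, 0.707, 0.0, 0.0]
force: [0.2, -0.2, -0.8]
finger_gap: 0.093
time_s: 3.48
tool_pos: [0.5473, 0.0482, 0.2797]
orientation: [0.707, 0.707, 0.0, 0.0]
force: [0.2, 1.0, 0.1]
finger_gap: 0.0928
time_s: 4.32
tool_pos: [0.5672, 0.018, 0.1812]
orientation: [0.707, 0.707, 0.001, 0.001]
force: [0.0, 0.5, 0.6]
finger_gap: 0.0931
4.3167 [0.56721598 0.01796471 0.18117187]
[ 4.11932785e-05 -5.56610959e-04  1.67171086e-01]
[258.87234211 178.11148914] [259.68142068 217.02480383]
```

View pics/w1.png

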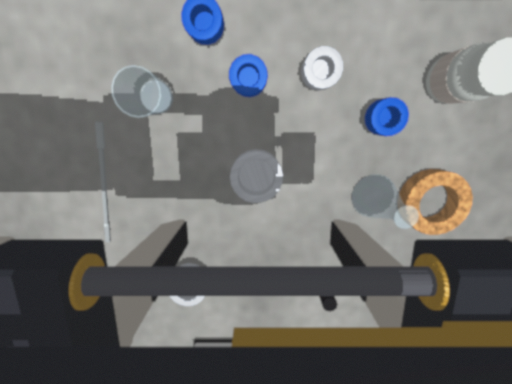

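The large insert is at (256,176) in the wrist view, a few px left of its projection (259,178). I'll take an enlarged crop of it to see how big the offset is.

Run:
```python
from h import *
a=cv2.imread('pics/w1.png')[140:215,206:306]
c=cv2.resize(a,(800,600),interpolation=cv2.INTER_CUBIC); c=cv2.convertScaleAbs(c,alpha=1.8,beta=-60)
cv2.polylines(c,[((circ('wrist',[.5667,.0178,.036],.034)-[206,140]+.5)*8).astype(int)],True,(0,0,255),1)
cv2.imwrite('pics/z3.png',c)
```

```text
(no output)
```

View pics/z3.png

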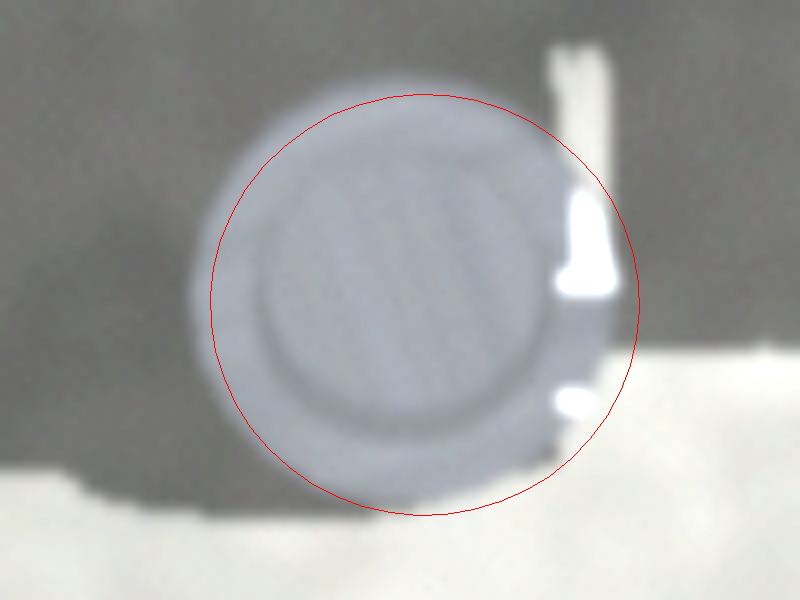

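The wrist camera puts the part about 3 mm left of and 2.6 mm beyond the scene estimate. I'll centre the part mechanically by squeezing along x, turning 90° and squeezing along y. That also gives the bias of both cameras.

```bash
python3 -m handwheel '[1,0.001,-0.002,0.018,0,0,0, 1,0,0,0.02,0,0,0, 1,0,0,0.02,0,0,0, 1,0,0,0.02,0,0,0, 1,0,0,0.02,0,0,0, 1,0,0,0.02,0,0,0, 1,0,0,0.02,0,0,0, 1,0,0,0.015,0,0,0, 1,0,0,0.009,0,0,0, 1,0,0,0.005,0,0,0]' 15
python3 -m handwheel '[-1,0,0,0,0,0,0, -1,0,0,0,0,0,0, -1,0,0,0,0,0,0, -1,0,0,0,0,0,0, -1,0,0,0,0,0,0, -1,0,0,0,0,0,0, -1,0,0,0,0,0,0, -1,0,0,0,0,0,0, -1,0,0,0,0,0,0, -1,0,0,0,0,0,0]' 15
python3 - <<'E'
from h import *
s=telemetry.state();print(s['time_s'],s['tool_pos'],s['qpos'])
E
```

```text
time_s: 5.2
tool_pos: [0.5646, 0.0189, 0.012]
orientation: [0.707, 0.707, -0.0, -0.0]
force: [0.2, 0.6, 0.3]
finger_gap: 0.0931
time_s: 6.03
tool_pos: [0.5647, 0.019, 0.0125]
orientation: [0.707, 0.707, -0.0, -0.0]
force: [-0.0, 0.1, -0.2]
finger_gap: 0.031
6.0333 [0.56467458 0.01895127 0.01246411] [-1.15962694e-02 -1.66610012e-02  1.87367477e+00 -6.37461933e-06
  1.28460452e+00 -1.18289395e-02]
```

Run:
```python
from h import *
a=snap('scene','a2');b=snap('side','b2')
p=proj('scene',[.565,.019,.03]);q=proj('side',[.565,.019,.03]);print(p,q,telemetry.state()['finger_gap'])
f=lambda im,p:cv2.resize(im[int(p[1])-50:int(p[1])+50,int(p[0])-50:int(p[0])+50],(400,400),interpolation=cv2.INTER_CUBIC)
cv2.imwrite('pics/z4.png',np.hstack([f(a,p),f(b,q)]))
```

```text
[241.49829034 203.28932797] [240.75833151 202.98582236] 0.023089586064173183
```

View pics/z4.png

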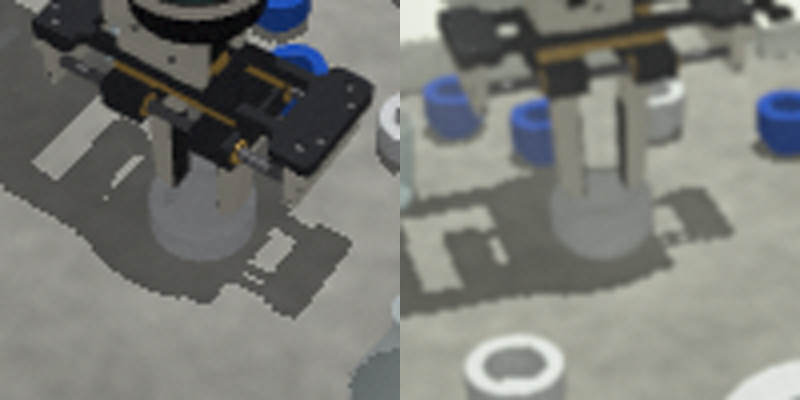

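The gap reads 23 mm although the fingers should have stopped on a 68 mm ring, and the ring has not moved. I'll check where the fingertips really are with an overlay.

Run:
```python
from h import *
a=cv2.imread('pics/a2.png');b=cv2.imread('pics/b2.png')
s=telemetry.state();T=s['tool_pos'];print(T,s['finger_gap'],s['force'])
def f(im,n):
    c=np.array([241,200]);o=c-30
    z=cv2.resize(im[o[1]:o[1]+60,o[0]:o[0]+60],(400,400),interpolation=cv2.INTER_CUBIC);z=cv2.convertScaleAbs(z,alpha=1.7,beta=-40)
    P=lambda X:tuple(((proj(n,X)-o+.5)*400/60).astype(int))
    for zz,col in [(.0125,(0,0,255)),(.036,(0,255,0))]:
        for dx in(-.012,.012): cv2.circle(z,tuple(map(int,P([T[0]+dx,T[1],zz]))),4,col,1)
    for zz in (.036,.012,0):
        r=.034 if zz>0 else .0265
        cv2.polylines(z,[((circ(n,[.5665,.018,zz],r)-o+.5)*400/60).astype(int)],True,(255,0,0) if zz!=.036 else (0,255,0),1)
    return z
cv2.imwrite('pics/z5.png',np.hstack([f(a,'scene'),f(b,'side')]))
```

```text
[0.56466187 0.01892652 0.01243498] 0.023089586064173183 [ 0.70853089  0.32581263 -0.34339495]
```

View pics/z5.png

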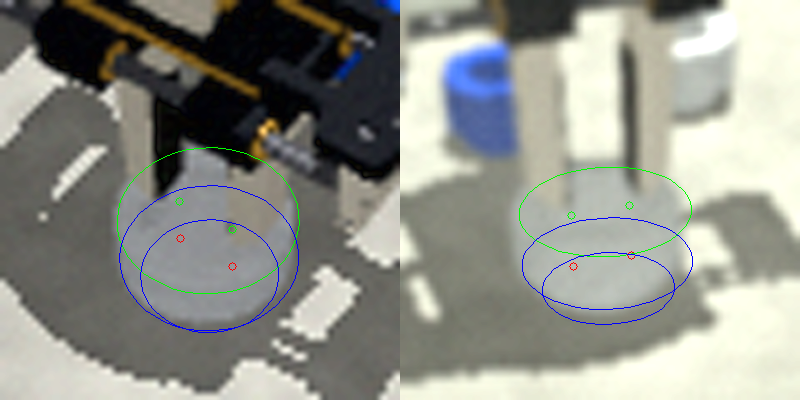

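```bash
python3 -m handwheel '[1,0,0,-0.015,0,0,0, 1,0,0,-0.015,0,0,0, 1,0,0,-0.015,0,0,0, 1,0,0,0,0,0,0, 1,0,0,0,0,0,0, 1,0,0,0,0,0,0, 1,0,0,0,0,0,0, 1,0,0,0,0,0,0, 1,0,0,0,0,0,0, 1,0,0,0,0,0,0]'
python3 - <<'E'
from h import *
s=telemetry.state();T=s['tool_pos'];print(T,s['finger_gap'])
snap('side','b3');a=snap('scene','a3');w=snap('wrist','w3')
for dz in (0,.01,.02,.03): print(dz,[proj('wrist',T+[dx,0,dz]).round(1) for dx in(-.0465,.0465)],[proj('scene',T+[dx,0,dz]).round(1) for dx in(-.0465,.0465)])
z=cv2.resize(a[140:230,185:305],(480,360),interpolation=cv2.INTER_CUBIC)
for dz,col in((0,(0,0,255)),(.02,(0,255,0))):
    for dx in(-.0465,.0465):cv2.circle(z,tuple(map(int,(proj('scene',T+[dx,0,dz])-[185,140]+.5)*4)),4,col,1)
w=w[120:300,140:380]; w=cv2.resize(w,(480,360))
for dz,col in((0,(0,0,255)),(.02,(0,255,0))):
    for dx in(-.0465,.0465):cv2.circle(w,tuple(map(int,(proj('wrist',T+[dx,0,dz])-[140,120]+.5)*2)),4,col,1)
v=np.hstack([z,w]);cv2.imwrite('pics/z6.png',cv2.resize(v,(800,300)))
E
```

```text
time_s: 6.97
tool_pos: [0.5645, 0.0189, 0.057]
orientation: [0.707, 0.707, -0.0, -0.0]
force: [0.1, -0.8, 0.1]
finger_gap: 0.0852
[0.56450954 0.01894474 0.05702643] 0.08520098036566624
0 [array([198. , 216.8]), array([320.9, 216.8])] [array([225.8, 188.4]), array([257. , 205.2])]
0.01 [array([195.1, 221.5]), array([323.9, 221.5])] [array([225.6, 185.9]), array([257.1, 202.7])]
0.02 [array([191.8, 226.6]), array([327.3, 226.7])] [array([225.4, 183.3]), array([257.2, 200.2])]
0.03 [array([188.2, 232.4]), array([331. , 232.5])] [array([225.2, 180.7]), array([257.2, 197.6])]
```

View pics/z6.png

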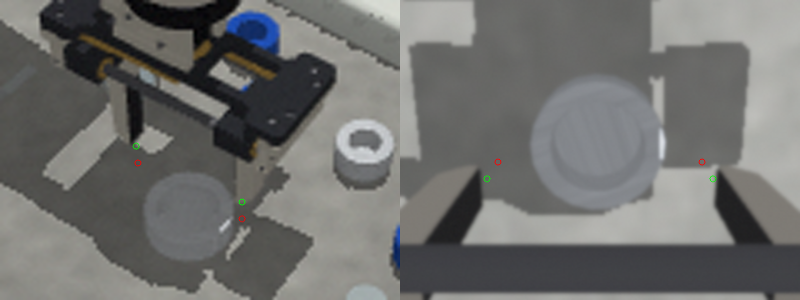

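The fingertips end roughly 20–30 mm above the reported TCP, which disagrees with the description. That explains why they closed in the air above the ring. I'll go down to TCP z ≈ 0 and test the closing.

```bash
python3 -m handwheel '[1,0,0,0,0,0,0, 1,0,0,0,0,0,0, 1,0,0,0.012,0,0,0, 1,0,0,0.012,0,0,0, 1,0,0,0.012,0,0,0, 1,0,0,0.008,0,0,0, 1,0,0,0.006,0,0,0, 1,0,0,0.004,0,0,0, 1,0,0,0.002,0,0,0, 1,0,0,0,0,0,0]'
python3 - <<'E'
from h import *
s=telemetry.state();T=s['tool_pos'];print(T,s['finger_gap'],s['force'])
a=snap('scene','a4');b=snap('side','b4')
def f(n,im):
    o=np.array([196,165]);z=cv2.resize(im[165:165+70,196:196+95],(475,350),interpolation=cv2.INTER_CUBIC);z=cv2.convertScaleAbs(z,alpha=1.6,beta=-30)
    for dz,col in((0,(0,0,255)),(.01,(255,0,0)),(.02,(0,255,0)),(.03,(0,255,255))):
        for dx in(-.0465,.0465):cv2.circle(z,tuple(map(int,(proj(n,T+[dx,-.0075,dz])-o+.5)*5)),3,col,1)
    return z
v=np.hstack([f('scene',a),f('side',b)]);cv2.imwrite('pics/z7.png',cv2.resize(v,(800,295)))
E
```

```text
time_s: 7.95
tool_pos: [0.5646, 0.0189, 0.0011]
orientation: [0.707, 0.707, -0.0, -0.0]
force: [0.2, 0.3, -1.0]
finger_gap: 0.0927
[0.56457905 0.01893926 0.00111939] 0.09271081728013952 [ 0.20195194  0.29608241 -1.01147273]
```

View pics/z7.png

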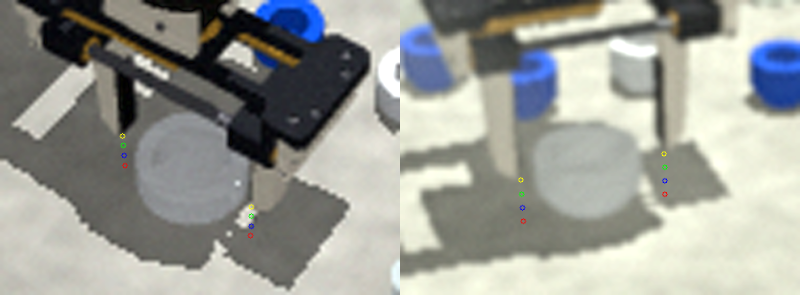

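Both views put the real fingertips 30 mm above the reported TCP: the yellow marks (dz = 0.03) sit on the tips. I'll treat the fingertip as reported TCP z + 0.03 from here. Going down 15 mm more, then closing.

```bash
python3 -m handwheel '[1,0,0,0.003,0,0,0, 1,0,0,0.003,0,0,0, 1,0,0,0.003,0,0,0, 1,0,0,0.003,0,0,0, 1,0,0,0.002,0,0,0, 1,0,0,0.001,0,0,0, -1,0,0,0,0,0,0, -1,0,0,0,0,0,0, -1,0,0,0,0,0,0, -1,0,0,0,0,0,0]' 10
python3 -m handwheel '[-1,0,0,0,0,0,0, -1,0,0,0,0,0,0, -1,0,0,0,0,0,0, -1,0,0,0,0,0,0, 0.75,0,0,0,0,0,0, 0.75,0,0,0,0,0,0, 0.75,0,0,0,0,0,0, 0.75,0,0,0,0,0,0, 0.75,0,0,0,0,0,0, 0.75,0,0,0,0,0,0]' 10
python3 - <<'E'
from h import *
s=telemetry.state();T=s['tool_pos'];print(T,s['finger_gap'],s['force'])
E
```

```text
time_s: 8.88
tool_pos: [0.5648, 0.0189, -0.0134]
orientation: [0.707, 0.707, 0.0, 0.0]
force: [0.0, 0.7, 0.8]
finger_gap: 0.0708
time_s: 9.72
tool_pos: [0.5646, 0.019, -0.0136]
orientation: [0.707, 0.707, -0.0, -0.0]
force: [-0.4, -0.4, 0.3]
finger_gap: 0.0813
[ 0.56464236  0.01896206 -0.01359428] 0.08133716766586252 [-0.42208152 -0.44033053  0.34530147]
```

```bash
python3 -m handwheel '[0.75,0,0,0,0,0,7, 0.75,0,0,0,0,0,7, 0.75,0,0,0,0,0,7, 0.75,0,0,0,0,0,7, 0.75,0,0,0,0,0,7, 0.75,0,0,0,0,0,7, 0.75,0,0,0,0,0,7, 0.75,0,0,0,0,0,7, 0.75,0,0,0,0,0,7, 0.75,0,0,0,0,0,7]' 10
python3 -m handwheel '[0.75,0,0,0,0,0,7, 0.75,0,0,0,0,0,7, 0.75,0,0,0,0,0,6, -1,0,0,0,0,0,0, -1,0,0,0,0,0,0, -1,0,0,0,0,0,0, -1,0,0,0,0,0,0, -1,0,0,0,0,0,0, -1,0,0,0,0,0,0, -1,0,0,0,0,0,0]' 10
python3 -m handwheel '[0.75,0,0,0,0,0,0, 0.75,0,0,0,0,0,0, 0.75,0,0,0,0,0,0, 0.75,0,0,0,0,0,-7, 0.75,0,0,0,0,0,-7, 0.75,0,0,0,0,0,-7, 0.75,0,0,0,0,0,-7, 0.75,0,0,0,0,0,-7, 0.75,0,0,0,0,0,-7, 0.75,0,0,0,0,0,-7]' 10
python3 -m handwheel '[0.75,0,0,0,0,0,-7, 0.75,0,0,0,0,0,-7, 0.75,0,0,0,0,0,-7, 0.75,0,0,0,0,0,-7, 0.75,0,0,0,0,0,-7, 0.75,0,0,0,0,0,-6, 0.75,0,0,0,0,0,0, 0.75,0,0,0,0,0,0, 0.75,0,0,0,0,0,0, 0.75,0,0,0,0,0,0]' 10
python3 - <<'E'
from h import *
s=telemetry.state();print(s['tool_pos'],s['orientation'])
a=snap('scene','a5')
E
```

```text
time_s: 10.55
tool_pos: [0.5646, 0.0189, -0.0136]
orientation: [0.985, 0.171, -0.0, 0.0]
force: [0.2, 0.5, -0.1]
finger_gap: 0.0812
time_s: 11.38
tool_pos: [0.5646, 0.0189, -0.0136]
orientation: [1.0, 0.0, -0.0, 0.0]
force: [-0.8, -0.5, -0.6]
finger_gap: 0.0692
time_s: 12.22
tool_pos: [0.5647, 0.0189, -0.0135]
orientation: [0.909, 0.418, 0.0, 0.0]
force: [-1.1, 0.3, -0.6]
finger_gap: 0.0814
time_s: 13.05
tool_pos: [0.5647, 0.0189, -0.0135]
orientation: [0.708, 0.706, 0.0, 0.0]
force: [0.2, -0.2, 0.4]
finger_gap: 0.0813
[ 0.56466661  0.01894712 -0.01354314] [7.07958789e-01 7.06253745e-01 6.24816765e-06 1.98959919e-06]
```

```bash
python3 -m handwheel '[1,0,0,0,0,0,0, 1,0,0,-0.004,0,0,0, 1,0,0,-0.031,0,0,0, 1,0,0,-0.04,0,0,0, 1,0,0,-0.04,0,0,0, 1,0,0,-0.04,0,0,0, 1,0,0,-0.04,0,0,0, 1,0,0,0,0,0,0, 1,0,0,0,0,0,0, 1,0,0,0,0,0,0]'
cat >> h.py <<'E'
def seg(im,c,r):
    b=im.astype(int); m=((b[...,0]-b[...,2])>SEGT).astype(np.uint8)
    M=np.zeros_like(m);cv2.circle(M,tuple(map(int,c)),r,1,-1); m=cv2.morphologyEx(m*M,cv2.MORPH_CLOSE,np.ones((5,5)))
    k=max(cv2.findContours(m,0,1)[0],key=cv2.contourArea)[:,0]
    return (k[:,0].min(),k[:,0].max()+1,k[:,1].min(),k[:,1].max()+1)
SEGT=5
E
python3 - <<'E'
from h import *
import h
s=telemetry.state();T=s['tool_pos'];print(s['time_s'],T)
ci=optics.camera_info('wrist');w=snap('wrist','w5')
p=proj('wrist',[T[0],T[1],.036],ci);print('pred',p,circ('wrist',[.5647,.0189,.036],.034,ci).min(0),circ('wrist',[.5647,.0189,.036],.034,ci).max(0))
print(w[int(p[1]),int(p[0])],w[int(p[1])-20,int(p[0])],w[int(p[1])-40,int(p[0])])
for t in(3,5,8,11):
    h.SEGT=t;print(t,seg(w,p,40))
a=cv2.imread('pics/a5.png')
a3=snap('scene','a6');p=proj('scene',[.5647,.0189,.036]);q=circ('scene',[.5647,.0189,.036],.034);print('scene pred',p,q.min(0),q.max(0))
for t in(3,5,8,11):
    h.SEGT=t;print(t,seg(a3,p,22))
z=cv2.resize(w[130:220,200:320],(400,300),interpolation=cv2.INTER_CUBIC);y=cv2.resize(a3[175:235,200:280],(400,300),interpolation=cv2.INTER_CUBIC)
z=np.hstack([z,y]);cv2.imwrite('pics/z8.png',cv2.convertScaleAbs(z,alpha=2,beta=-70))
E
```

```text
time_s: 13.93
tool_pos: [0.5645, 0.0189, 0.181]
orientation: [0.707, 0.707, -0.0, -0.0]
force: [0.7, -0.8, -1.3]
finger_gap: 0.093
13.9333 [0.56447008 0.01893406 0.18099634]
pred [259.27497235 178.14240897] [232.66507966 151.22076205] [286.26740873 203.8102165 ]
[135 130 127] [133 128 125] [95 96 97]
3 (np.int32(233), np.int32(286), np.int32(150), np.int32(203))
5 (np.int32(233), np.int32(286), np.int32(151), np.int32(203))
8 (np.int32(266), np.int32(285), np.int32(157), np.int32(197))
11 (np.int32(278), np.int32(285), np.int32(181), np.int32(184))
scene pred [241.33841047 201.82824285] [227.68831962 191.11899328] [254.97418133 213.00048823]
3 (np.int32(229), np.int32(255), np.int32(192), np.int32(218))
5 (np.int32(237), np.int32(238), np.int32(209), np.int32(210))Traceback (most recent call last):
  File "<stdin>", line 12, in <module>
  File "h.py", line 31, in seg
    k=max(cv2.findContours(m,0,1)[0],key=cv2.contourArea)[:,0]
      ~~~^^^^^^^^^^^^^^^^^^^^^^^^^^^^^^^^^^^^^^^^^^^^^^^^
ValueError: max() iterable argument is empty
```

The wrist camera agrees with the mechanically centred part to about 0.5 px, and the scene camera is about 2 mm off, so I use the wrist as the reference. Next, measure the well from the same relative height.

```bash
python3 -m handwheel '[1,-0.036,0.001,-0.0075,0,0,0, 1,-0.036,0.001,-0.0075,0,0,0, 1,-0.036,0.001,-0.0075,0,0,0, 1,-0.036,0.001,-0.0075,0,0,0, 1,-0.036,0.001,-0.0075,0,0,0, 1,-0.036,0.001,-0.0075,0,0,0, 1,-0.036,0.001,-0.0075,0,0,0, 1,-0.036,0.001,-0.0075,0,0,0, 1,-0.036,0.001,-0.0075,0,0,0, 1,-0.036,0.001,-0.0075,0,0,0]' 
python3 -m handwheel '[1,0,0,0,0,0,0, 1,0,0,0,0,0,0, 1,0,0,0,0,0,0, 1,0,0,0,0,0,0, 1,0,0,0,0,0,0, 1,0,0,0,0,0,0, 1,0,0,0,0,0,0, 1,0,0,0,0,0,0, 1,0,0,0,0,0,0, 1,0,0,0,0,0,0]'
python3 - <<'E'
from h import *
import json
s=telemetry.state();T=s['tool_pos'];print(s['time_s'],T)
ci=optics.camera_info('wrist');w=snap('wrist','w6')
json.dump({k:np.array(ci[k]).tolist() for k in('K','R','t')},open('w6.json','w'))
for X in [(.5745,-.3401,.112),(.5745,-.3411,.112)]:
    for r in (.029,.055): q=circ('wrist',X,r,ci);print(X,r,q.min(0),q.max(0))
cv2.imwrite('pics/z8.png',cv2.resize(w[110:260,160:360],(800,600),interpolation=cv2.INTER_CUBIC))
E
```

```text
time_s: 14.87
tool_pos: [0.5742, -0.3427, 0.2551]
orientation: [0.707, 0.707, -0.0, -0.001]
force: [0.7, 0.0, 0.0]
finger_gap: 0.0931
time_s: 15.7
tool_pos: [0.5748, -0.3409, 0.2565]
orientation: [0.707, 0.707, -0.0, 0.0]
force: [-0.8, -0.1, 0.3]
finger_gap: 0.0928
15.7 [ 0.5747682  -0.34091303  0.25647092]
(0.5745, -0.3401, 0.112) 0.029 [236.12514339 154.60592523] [281.92974787 199.56840213]
(0.5745, -0.3401, 0.112) 0.055 [215.54599287 133.15849516] [302.47216364 218.53214358]
(0.5745, -0.3411, 0.112) 0.029 [236.1410236  155.41461313] [281.91208278 200.31127159]
(0.5745, -0.3411, 0.112) 0.055 [215.57699496 133.99956173] [302.43946415 219.24808943]
```

View pics/z8.png

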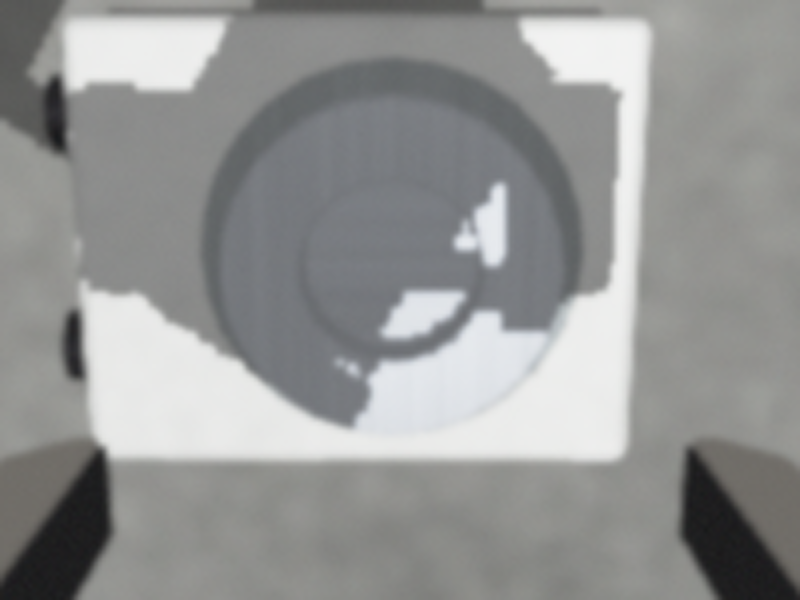

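In the crop the block rim spans x 218–568, y 93–435, and the well x 302–483, y 180–360. The well is at about (0.5735, −0.3405). Going back to pick up the large insert.

```bash
python3 -m handwheel '[1,0.036,-0.001,0.0075,0,0,0, 1,0.036,-0.001,0.0075,0,0,0, 1,0.036,-0.001,0.0075,0,0,0, 1,0.036,-0.001,0.0075,0,0,0, 1,0.036,-0.001,0.0075,0,0,0, 1,0.036,-0.001,0.0075,0,0,0, 1,0.036,-0.001,0.0075,0,0,0, 1,0.036,-0.001,0.0075,0,0,0, 1,0.036,-0.001,0.0075,0,0,0, 1,0.036,-0.001,0.0075,0,0,0]' 
python3 -m handwheel '[1,0,0,0,0,0,0, 1,0,0,0.02,0,0,0, 1,0,0,0.03,0,0,0, 1,0,0,0.03,0,0,0, 1,0,0,0.03,0,0,0, 1,0,0,0.03,0,0,0, 1,0,0,0.03,0,0,0, 1,0,0,0.017,0,0,0, 1,0,0,0.007,0,0,0, 1,0,0,0,0,0,0]'
python3 -m handwheel '[-1,0,0,0,0,0,0, -1,0,0,0,0,0,0, -1,0,0,0,0,0,0, -1,0,0,0,0,0,0, -1,0,0,0,0,0,0, -1,0,0,0,0,0,0, -1,0,0,0,0,0,0, -1,0,0,0,0,0,0, -1,0,0,0,0,0,0, -1,0,0,0,0,0,0]' 30
python3 -m handwheel '[-1,0,0,-0.01,0,0,0, -1,0,0,-0.02,0,0,0, -1,0,0,-0.03,0,0,0, -1,0,0,-0.03,0,0,0, -1,0,0,-0.03,0,0,0, -1,0,0,-0.03,0,0,0, -1,0,0,-0.03,0,0,0, -1,0,0,-0.03,0,0,0, -1,0,0,-0.02,0,0,0, -1,0,0,-0.01,0,0,0]' 30
```

```text
time_s: 16.58
tool_pos: [0.5643, 0.0206, 0.1814]
orientation: [0.707, 0.707, 0.0, 0.0]
force: [0.6, -1.1, -0.2]
finger_gap: 0.0925
time_s: 17.42
tool_pos: [0.5639, 0.0188, -0.0139]
orientation: [0.707, 0.707, -0.001, -0.001]
force: [-0.4, 1.2, -1.1]
finger_gap: 0.093
time_s: 18.25
tool_pos: [0.5651, 0.019, -0.0116]
orientation: [0.707, 0.707, 0.0, 0.0]
force: [-2.1, 0.0, 6.0]
finger_gap: 0.0661
time_s: 19.08
tool_pos: [0.5651, 0.019, 0.2312]
orientation: [0.707, 0.707, 0.001, 0.001]
force: [-0.4, -0.6, -1.7]
finger_gap: 0.0663
```

```bash
python3 -m handwheel '[-1,-0.02,0.001,0,0,0,0, -1,-0.04,0.001,0,0,0,0, -1,-0.04,0.001,0,0,0,0, -1,-0.04,0.001,0,0,0,0, -1,-0.04,0.001,0,0,0,0, -1,-0.04,0.001,0,0,0,0, -1,-0.04,0.001,0,0,0,0, -1,-0.04,0.001,0,0,0,0, -1,-0.04,0.0004,0,0,0,0, -1,-0.0195,0,0,0,0,0]' 
python3 -m handwheel '[-1,0,0,0.02,0,0,0, -1,0,0,0.03,0,0,0, -1,0,0,0.02,0,0,0, -1,0,0,0.02,0,0,0, -1,0,0,0.01,0,0,0, -1,0,0,0.005,0,0,0, -1,0,0,0,0,0,0, -1,0,0,0,0,0,0, -1,0,0,0,0,0,0, -1,0,0,0,0,0,0]'
python3 - <<'E'
from h import *
s=telemetry.state();T=s['tool_pos'];print(T,s['force'],s['finger_gap'])
a=snap('scene','a7');b=snap('side','b7')
f=lambda n,im:(lambda o:cv2.resize(im[int(o[1])-45:int(o[1])+45,int(o[0])-60:int(o[0])+60],(480,360),interpolation=cv2.INTER_CUBIC))(proj(n,[.5735,-.3405,.13]))
cv2.imwrite('pics/z9.png',cv2.resize(np.hstack([f('scene',a),f('side',b)]),(800,300)))
E
```

```text
time_s: 19.92
tool_pos: [0.5721, -0.3443, 0.226]
orientation: [0.708, 0.706, -0.001, -0.001]
force: [0.5, -0.3, -2.3]
finger_gap: 0.066
time_s: 20.75
tool_pos: [0.5736, -0.3408, 0.1238]
orientation: [0.707, 0.707, 0.0, 0.001]
force: [-0.1, -0.1, -3.3]
finger_gap: 0.066
[ 0.57356275 -0.34075816  0.12378443] [-0.14110761 -0.08373775 -3.30485426] 0.06602077848299724
```

View pics/z9.png

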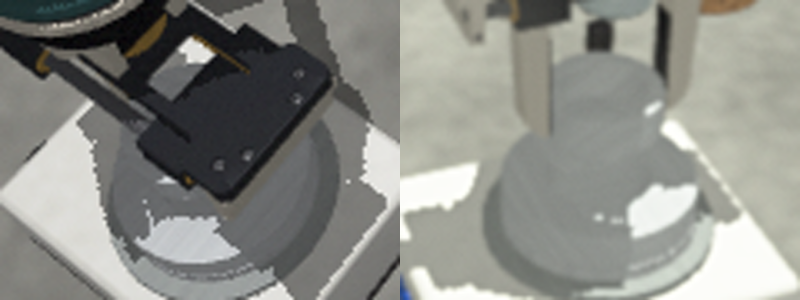

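```bash
python3 -m handwheel '[-1,0,0,0.008,0,0,0, -1,0,0,0.006,0,0,0, -1,0,0,0.004,0,0,0, -1,0,0,0.003,0,0,0, -1,0,0,0.002,0,0,0, -1,0,0,0.002,0,0,0, -1,0,0,0.001,0,0,0, -1,0,0,0,0,0,0, -1,0,0,0,0,0,0, -1,0,0,0,0,0,0]'
```

```text
time_s: 21.68
tool_pos: [0.5732, -0.3406, 0.0967]
orientation: [0.707, 0.707, 0.0, 0.0]
force: [0.2, 0.2, -2.5]
finger_gap: 0.0661
```

```bash
python3 -m handwheel '[-1,0,0,0.002,0,0,0, -1,0,0,0.002,0,0,0, -1,0,0,0.002,0,0,0, -1,0,0,0.001,0,0,0, -1,0,0,0,0,0,0, -1,0,0,0,0,0,0, -1,0,0,0,0,0,0, -1,0,0,0,0,0,0, -1,0,0,0,0,0,0, -1,0,0,0,0,0,0]'
```

```text
time_s: 22.52
tool_pos: [0.5731, -0.3406, 0.0895]
orientation: [0.707, 0.707, 0.0, 0.0]
force: [-0.5, 0.5, -2.3]
finger_gap: 0.0661
```

```bash
python3 -m handwheel '[-1,0,0,0.001,0,0,0, -1,0,0,0,0,0,0, -1,0,0,0.001,0,0,0, -1,0,0,0,0,0,0, -1,0,0,0,0,0,0, -1,0,0,0,0,0,0, -1,0,0,0,0,0,0, -1,0,0,0,0,0,0, -1,0,0,0,0,0,0, -1,0,0,0,0,0,0]'
```

```text
time_s: 23.35
tool_pos: [0.5732, -0.3406, 0.0884]
orientation: [0.707, 0.707, 0.0, 0.0]
force: [-3.6, 1.5, 5.6]
finger_gap: 0.0662
```

Contact came at exactly the expected seated height. Release, rise and measure the seated insert.

```bash
python3 -m handwheel '[1,0,0,0,0,0,0, 1,0,0,0,0,0,0, 1,0,0,0,0,0,0, 1,0,0,0,0,0,0, 1,0,0,-0.005,0,0,0, 1,0,0,-0.02,0,0,0, 1,0,0,-0.035,0,0,0, 1,0,0,-0.035,0,0,0, 1,0,0,-0.035,0,0,0, 1,0,0,-0.035,0,0,0]' 
python3 -m handwheel '[1,0,0,-0.026,0,0,0, 1,0,0,0,0,0,0, 1,0,0,0,0,0,0, 1,0,0,0,0,0,0, 1,0,0,0,0,0,0, 1,0,0,0,0,0,0, 1,0,0,0,0,0,0, 1,0,0,0,0,0,0, 1,0,0,0,0,0,0, 1,0,0,0,0,0,0]'
python3 - <<'E'
from h import *
import json
s=telemetry.state();T=s['tool_pos'];print(T,s['finger_gap'])
ci=optics.camera_info('wrist');w=snap('wrist','w8');a=snap('scene','a8')
json.dump({k:np.array(ci[k]).tolist() for k in('K','R','t')},open('w8.json','w'))
X=[.5733,-.3407,.136]
z=cv2.resize(w[130:220,200:320],(480,360),interpolation=cv2.INTER_CUBIC)
y=cv2.resize(a[275:345,95:188],(480,360),interpolation=cv2.INTER_CUBIC)
for r in(.034,.0235):
    q=circ('wrist',X,r,ci);print(q.min(0),q.max(0)); cv2.polylines(z,[((q-[200,130]+.5)*4).astype(int)],True,(0,0,255),1)
z=np.hstack([z,y]);cv2.imwrite('pics/z10.png',cv2.resize(cv2.convertScaleAbs(z,alpha=1.3,beta=-40),(800,300)))
print('M',totool([.468-.002,-.143+.001,.181]))
E
```

```text
time_s: 24.18
tool_pos: [0.5729, -0.3404, 0.2546]
orientation: [0.707, 0.707, 0.0, 0.0]
force: [0.3, 0.3, -0.7]
finger_gap: 0.0928
time_s: 25.02
tool_pos: [0.5731, -0.3405, 0.2783]
orientation: [0.707, 0.707, -0.0, -0.0]
force: [-0.7, -0.3, -0.8]
finger_gap: 0.0932
[ 0.57311043 -0.34054686  0.27831636] 0.09319898189110272
[232.40770745 151.56236149] [286.40854169 204.51795727]
[240.75257106 160.09142484] [278.06703705 196.68113241]
M [ 0.19855973 -0.10709924  0.09742266]
```

View pics/z10.png

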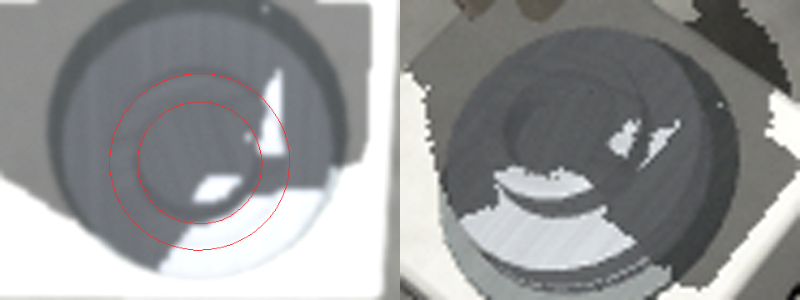

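The aluminium-on-aluminium edges are hard to see by eye here. The inner edge in the wrist view lies on the red bore circle, while the empty well would look 45 px wide. I'll check numerically with edge-strength profiles for the bore, the ring and the well.

Run:
```python
from h import *
import json
cv2.setNumThreads(1)
def prof(name,jn,z,x,y):
    g=cv2.cvtColor(cv2.imread(f'pics/{name}.png'),cv2.COLOR_BGR2GRAY); ci=json.load(open(jn)) if jn else optics.camera_info('scene'); n='wrist' if jn else 'scene'
    out=[]
    for r in np.arange(.014,.062,.0015):
        q=circ(n,[x,y,z],r,ci).astype(np.float32)
        out.append(cv2.remap(g,q[:,0].reshape(1,-1),q[:,1].reshape(1,-1),cv2.INTER_CUBIC)[0])
    o=np.array(out,float); d=np.abs(np.diff(o,axis=0)); return np.median(d,axis=1).round(1)
r=(np.arange(.014,.062,.0015)[:-1]+.00075)*1000
print('r   ',r.round(0).astype(int).tolist())
for z in(.112,.136):
    print('w6',z,prof('w6','w6.json',z,.573,-.340).tolist()); print('w8',z,prof('w8','w8.json',z,.573,-.340).tolist())
    print('a1',z,prof('a1',None,z,.5752,-.3405).tolist());print('a8',z,prof('a8',None,z,.5752,-.3405).tolist())
d=cv2.absdiff(cv2.imread('pics/a1.png'),cv2.imread('pics/a8.png')).max(2)
n,l,st,c=cv2.connectedComponentsWithStats((d>15).astype(np.uint8))
print([(c[i].round().tolist(),int(st[i,4])) for i in range(1,n) if st[i,4]>60])
```

```text
r    [15, 16, 18, 19, 21, 22, 24, 25, 27, 28, 30, 31, 33, 34, 36, 37, 39, 40, 42, 43, 45, 46, 48, 49, 51, 52, 54, 55, 57, 58, 60]
w6 0.112 [1.0, 1.0, 1.0, 1.0, 1.0, 1.0, 2.0, 3.5, 3.0, 4.0, 5.0, 3.0, 1.0, 1.0, 1.0, 1.0, 1.0, 1.0, 1.0, 1.0, 1.0, 1.0, 1.0, 1.0, 1.0, 4.0, 9.0, 7.5, 3.0, 1.5, 1.0]
w8 0.112 [1.0, 1.0, 1.0, 1.0, 2.0, 2.0, 4.0, 3.0, 2.0, 2.0, 4.0, 4.0, 2.0, 3.0, 2.0, 1.0, 1.0, 1.0, 1.0, 1.0, 1.0, 1.0, 1.0, 1.0, 1.0, 4.0, 8.0, 7.0, 3.0, 2.0, 1.0]
a1 0.112 [1.0, 1.0, 1.0, 2.0, 2.0, 2.0, 2.0, 1.0, 3.0, 7.0, 27.5, 6.0, 2.5, 1.0, 1.0, 1.0, 1.0, 1.0, 1.0, 1.0, 1.0, 1.0, 1.0, 1.0, 2.0, 5.5, 20.0, 12.5, 8.0, 4.5, 2.5]
a8 0.112 [1.0, 1.0, 1.0, 1.0, 2.0, 2.0, 2.0, 3.0, 2.0, 2.0, 3.0, 4.0, 3.0, 2.5, 1.0, 1.0, 1.5, 1.0, 1.0, 1.0, 1.0, 1.0, 1.0, 1.0, 1.0, 2.5, 5.0, 7.0, 4.0, 2.0, 2.0]
w6 0.136 [1.0, 1.0, 1.0, 1.0, 1.5, 2.0, 4.0, 4.0, 3.5, 1.0, 2.0, 1.0, 1.0, 1.0, 1.0, 1.0, 1.0, 1.0, 1.0, 1.0, 1.0, 1.0, 2.0, 2.0, 2.0, 4.0, 6.0, 5.0, 3.0, 1.0, 1.0]
w8 0.136 [1.0, 1.0, 1.0, 2.0, 2.0, 3.0, 5.0, 4.0, 1.0, 1.0, 1.0, 1.0, 3.0, 2.0, 2.0, 1.0, 1.0, 1.0, 1.0, 1.0, 1.0, 1.0, 2.0, 4.0, 3.0, 3.0, 6.0, 5.5, 3.0, 1.0, 1.0]
a1 0.136 [1.0, 2.0, 3.0, 3.0, 2.5, 2.0, 2.0, 2.0, 1.0, 1.0, 1.0, 1.0, 1.0, 1.0, 1.5, 1.0, 1.0, 1.0, 1.0, 2.0, 2.0, 1.0, 1.0, 1.0, 1.0, 1.0, 1.0, 1.0, 1.0, 1.0, 3.0]
a8 0.136 [1.0, 1.0, 1.0, 1.0, 1.5, 2.0, 2.5, 4.0, 2.0, 1.0, 2.0, 3.0, 2.0, 2.5, 1.0, 1.0, 1.0, 2.0, 2.0, 3.0, 2.0, 1.5, 1.0, 1.0, 1.0, 1.0, 1.0, 2.0, 1.0, 2.0, 2.0]
[([134.0, 153.0], 53389), ([162.0, 12.0], 61), ([168.0, 21.0], 109), ([408.0, 16.0], 70), ([498.0, 56.0], 386), ([420.0, 119.0], 1065), ([457.0, 273.0], 25615), ([379.0, 177.0], 857), ([186.0, 179.0], 99), ([253.0, 210.0], 1937), ([273.0, 186.0], 83), ([356.0, 201.0], 362), ([195.0, 215.0], 64), ([355.0, 216.0], 71), ([322.0, 265.0], 700), ([240.0, 293.0], 190)]
```

Edges at 24–25 mm and 33–34 mm at height 0.136 match the seated large insert's bore and ring. It is seated. Moving to hover over the medium insert.

```bash
cat >> h.py <<'E'
def refine(im,ci,z,r,x,y,w=.004,n='wrist'):
    g=cv2.GaussianBlur(cv2.cvtColor(im,cv2.COLOR_BGR2GRAY),(0,0),.7).astype(np.float32); best=[]
    S=lambda X,Y,R:(lambda q:cv2.remap(g,q[:,0].reshape(1,-1),q[:,1].reshape(1,-1),cv2.INTER_LINEAR)[0])(circ(n,[X,Y,z],R,ci).astype(np.float32))
    for dx in np.arange(-w,w+1e-6,.0005):
        for dy in np.arange(-w,w+1e-6,.0005):
            sc=sum(np.minimum(np.abs(S(x+dx,y+dy,R+.001)-S(x+dx,y+dy,R-.001)),15).mean() for R in np.atleast_1d(r))
            best.append((sc,x+dx,y+dy))
    best.sort(reverse=True); b=np.array(best[:8]); return b[:,1:].mean(0).round(4),b[0].round(4)
E
python3 -m handwheel '[1,0.025,-0.0134,0.0122,0,0,0, 1,0.025,-0.0134,0.0122,0,0,0, 1,0.025,-0.0134,0.0122,0,0,0, 1,0.025,-0.0134,0.0122,0,0,0, 1,0.025,-0.0134,0.0122,0,0,0, 1,0.025,-0.0134,0.0122,0,0,0, 1,0.025,-0.0134,0.0122,0,0,0, 1,0.0236,-0.0133,0.0122,0,0,0, 1,0,0,0,0,0,0, 1,0,0,0,0,0,0]'
python3 - <<'E'
from h import *
import json
s=telemetry.state();T=s['tool_pos'];print(T)
ci=optics.camera_info('wrist');w=snap('wrist','w9')
print('M',refine(w,ci,.036,[.0285,.018],T[0],T[1],.006), fit('wrist',seg(w,proj('wrist',[T[0],T[1],.036],ci),34),.036,.0285,ci))
L=lambda f:json.load(open(f))
print('Lseat',refine(cv2.imread('pics/w8.png'),L('w8.json'),.136,[.034,.0235],.573,-.3405))
print('well',refine(cv2.imread('pics/w6.json'.replace('.json','.png')),L('w6.json'),.112,[.029,.055],.573,-.3405))
E
```

```text
time_s: 25.95
tool_pos: [0.4656, -0.1412, 0.1809]
orientation: [0.707, 0.708, 0.0, 0.0]
force: [-0.2, -0.9, -0.2]
finger_gap: 0.093
[ 0.46560972 -0.14116477  0.18086148]
M (array([ 0.4644, -0.1414]), array([18.3287,  0.4651, -0.1412])) (array([ 0.4654, -0.1409]), array([-0.47,  0.47,  0.44, -0.46]))
Lseat (array([ 0.5726, -0.3414]), array([11.4312,  0.5725, -0.3415]))
well (array([ 0.5731, -0.3416]), array([16.713 ,  0.5735, -0.3415]))
```

```bash
python3 -m handwheel '[1,0,-0.0005,0.02,0,0,0, 1,0,0,0.03,0,0,0, 1,0,0,0.03,0,0,0, 1,0,0,0.03,0,0,0, 1,0,0,0.03,0,0,0, 1,0,0,0.03,0,0,0, 1,0,0,0.016,0,0,0, 1,0,0,0.007,0,0,0, 1,0,0,0,0,0,0, -1,0,0,0,0,0,0]' 25
python3 -m handwheel '[-1,0,0,0,0,0,0, -1,0,0,0,0,0,0, -1,0,0,0,0,0,0, -1,0,0,0,0,0,0, -1,0,0,0,0,0,0, -1,0,0,0,0,0,0, -1,0,0,0,0,0,0, -1,0,0,0,0,0,0, -1,0,0,0,0,0,0, -1,0,0,0,0,0,0]' 25
python3 -m handwheel '[-1,0,0,-0.01,0,0,0, -1,0,0,-0.02,0,0,0, -1,0,0,-0.03,0,0,0, -1,0,0,-0.03,0,0,0, -1,0,0,-0.03,0,0,0, -1,0,0,-0.03,0,0,0, -1,0,0,-0.03,0,0,0, -1,0,0,-0.03,0,0,0, -1,0,0,-0.03,0,0,0, -1,0,0,-0.02,0,0,0]'
python3 - <<'E'
from h import *
print(totool([.5729,-.3410,.148]), telemetry.state()['tool_pos'])
E
```

```text
time_s: 26.83
tool_pos: [0.4662, -0.1426, -0.0112]
orientation: [0.707, 0.707, 0.0, 0.0]
force: [-0.3, -0.1, 0.5]
finger_gap: 0.0893
time_s: 27.67
tool_pos: [0.4657, -0.142, -0.0117]
orientation: [0.707, 0.707, 0.0, 0.0]
force: [-1.4, 0.1, 5.7]
finger_gap: 0.0573
time_s: 28.5
tool_pos: [0.4655, -0.1419, 0.2514]
orientation: [0.707, 0.707, 0.001, 0.001]
force: [0.6, -0.5, -1.3]
finger_gap: 0.0569
[-0.1989955   0.10712255  0.1038204 ] [ 0.46548496 -0.14194818  0.25140941]
```

```bash
python3 -m handwheel '[-1,-0.015,0.008,0,0,0,0, -1,-0.026,0.014,0,0,0,0, -1,-0.026,0.014,0,0,0,0, -1,-0.026,0.014,0,0,0,0, -1,-0.026,0.014,0,0,0,0, -1,-0.026,0.014,0,0,0,0, -1,-0.026,0.014,0,0,0,0, -1,-0.02,0.0101,0.01,0,0,0, -1,-0.008,0.005,0.01,0,0,0, -1,0,0,0.01,0,0,0]' 
python3 -m handwheel '[-1,0,0,0.03,0,0,0, -1,0,0,0.02,0,0,0, -1,0,0,0.01,0,0,0, -1,0,0,0.01,0,0,0, -1,0,0,0.005,0,0,0, -1,0,0,0,0,0,0, -1,0,0,0,0,0,0, -1,0,0,0,0,0,0, -1,0,0,0,0,0,0, -1,0,0,0,0,0,0]'
```

```text
time_s: 29.33
tool_pos: [0.5728, -0.3421, 0.2165]
orientation: [0.707, 0.707, -0.0, -0.001]
force: [-0.8, -0.0, -0.9]
finger_gap: 0.0573
time_s: 30.17
tool_pos: [0.5729, -0.3411, 0.1436]
orientation: [0.707, 0.707, 0.0, 0.0]
force: [-0.4, 0.1, -2.3]
finger_gap: 0.057
```

```bash
python3 -m handwheel '[-1,0,0,0.008,0,0,0, -1,0,0,0.006,0,0,0, -1,0,0,0.003,0,0,0, -1,0,0,0.002,0,0,0, -1,0,0,0.002,0,0,0, -1,0,0,0.002,0,0,0, -1,0,0,0.001,0,0,0, -1,0,0,0,0,0,0, -1,0,0,0,0,0,0, -1,0,0,0,0,0,0]'
```

```text
time_s: 31.0
tool_pos: [0.5727, -0.341, 0.1191]
orientation: [0.707, 0.707, 0.0, 0.0]
force: [-0.5, -0.4, -0.9]
finger_gap: 0.0573
```

```bash
python3 -m handwheel '[-1,0,0,0.002,0,0,0, -1,0,0,0.002,0,0,0, -1,0,0,0.001,0,0,0, -1,0,0,0.001,0,0,0, -1,0,0,0.001,0,0,0, -1,0,0,0.0005,0,0,0, -1,0,0,0,0,0,0, -1,0,0,0,0,0,0, -1,0,0,0,0,0,0, -1,0,0,0,0,0,0]'
```

```text
time_s: 31.83
tool_pos: [0.5726, -0.341, 0.1123]
orientation: [0.707, 0.707, 0.0, 0.0]
force: [-4.1, 2.9, 7.1]
finger_gap: 0.0572
```

```bash
python3 -m handwheel '[1,0,0,0,0,0,0, 1,0,0,0,0,0,0, 1,0,0,0,0,0,0, 1,0,0,0,0,0,0, 1,0,0,-0.005,0,0,0, 1,0,0,-0.02,0,0,0, 1,0,0,-0.035,0,0,0, 1,0,0,-0.04,0,0,0, 1,0,0,-0.04,0,0,0, 1,0,0,-0.04,0,0,0]' 
python3 -m handwheel '[1,0,0,-0.013,0,0,0, 1,0,0,0,0,0,0, 1,0,0,0,0,0,0, 1,0,0,0,0,0,0, 1,0,0,0,0,0,0, 1,0,0,0,0,0,0, 1,0,0,0,0,0,0, 1,0,0,0,0,0,0, 1,0,0,0,0,0,0, 1,0,0,0,0,0,0]'
python3 - <<'E'
from h import *
import json
s=telemetry.state();T=s['tool_pos'];print(T,s['finger_gap'])
ci=optics.camera_info('wrist');w=snap('wrist','w10');a=snap('scene','a10')
json.dump({k:np.array(ci[k]).tolist() for k in('K','R','t')},open('w10.json','w'))
for z in(.148,.154,.160,.166): print(z,refine(w,ci,z,[.0285,.018],.5727,-.341))
print('S',totool([.6412,.1477,.181]))
E
```

```text
time_s: 32.67
tool_pos: [0.5723, -0.3407, 0.2937]
orientation: [0.707, 0.707, 0.0, 0.0]
force: [-0.3, -0.8, 0.2]
finger_gap: 0.0929
time_s: 33.5
tool_pos: [0.5726, -0.3409, 0.3043]
orientation: [0.707, 0.707, -0.0, -0.0]
force: [-1.3, 0.1, -0.3]
finger_gap: 0.0928
[ 0.57263159 -0.34093724  0.30425185] 0.0928434034820373
0.148 (array([ 0.5733, -0.3434]), array([11.0756,  0.5732, -0.3435]))
0.154 (array([ 0.5728, -0.3428]), array([11.2929,  0.5732, -0.3425]))
0.16 (array([ 0.5726, -0.3414]), array([11.2854,  0.5727, -0.3415]))
0.166 (array([ 0.5734, -0.3386]), array([10.8859,  0.5752, -0.337 ]))
S [0.48863145 0.06866462 0.12334577]
```

```bash
python3 -m handwheel '[1,0.0376,0.0053,0,0,0,0, 1,0.0376,0.0053,0,0,0,0, 1,0.0376,0.0053,0,0,0,0, 1,0.0376,0.0053,0,0,0,0, 1,0.0376,0.0053,0,0,0,0, 1,0.0376,0.0053,0,0,0,0, 1,0.0376,0.0053,0,0,0,0, 1,0.0376,0.0053,0,0,0,0, 1,0.0376,0.0053,0,0,0,0, 1,0.0376,0.0053,0,0,0,0]'
python3 -m handwheel '[1,0.0363,0.0052,0,0,0,0, 1,0.0363,0.0052,0.01,0,0,0, 1,0.03,0.0052,0.02,0,0,0, 1,0.01,0,0.03,0,0,0, 0.5,0,0,0.03,0,0,0, 0.5,0,0,0.02,0,0,0, 0.5,0,0,0.0133,0,0,0, 0.5,0,0,0,0,0,0, 0.5,0,0,0,0,0,0, 0.5,0,0,0,0,0,0]'
python3 - <<'E'
from h import *
s=telemetry.state();T=s['tool_pos'];print(T,s['finger_gap'])
ci=optics.camera_info('wrist');w=snap('wrist','w11')
p=proj('wrist',[.6412,.1477,.036],ci); print(p)
print('S',refine(w,ci,.036,[.023,.0125],.6412,.1477,.006))
try: print(fit('wrist',seg(w,p,28),.036,.023,ci))
except Exception as e: print(e)
E
```

```text
time_s: 34.43
tool_pos: [0.6254, 0.037, 0.3046]
orientation: [0.707, 0.707, 0.0, 0.0]
force: [0.8, -1.1, 0.4]
finger_gap: 0.093
time_s: 35.27
tool_pos: [0.6417, 0.1475, 0.183]
orientation: [0.707, 0.707, 0.001, 0.001]
force: [-0.4, 0.3, -0.4]
finger_gap: 0.0699
[0.64174922 0.14754432 0.18300913] 0.06985223208074334
[258.54150947 177.74339237]
S (array([0.6408, 0.1483]), array([15.475 ,  0.6407,  0.1482]))
(array([0.6418, 0.1483]), array([-1.03,  1.03,  0.3 , -0.29]))
```

```bash
python3 - <<'E'
import cv2;w=cv2.imread('pics/w11.png');print(w[178-15:178+16:6,259].tolist(),w[178,240:280:6].tolist())
E
python3 -m handwheel '[0.5,0.0007,-0.0005,0.02,0,0,0, 0.5,0,0,0.03,0,0,0, 0.5,0,0,0.03,0,0,0, 0.5,0,0,0.03,0,0,0, 0.5,0,0,0.03,0,0,0, 0.5,0,0,0.03,0,0,0, 0.5,0,0,0.017,0,0,0, 0.5,0,0,0.008,0,0,0, 0.5,0,0,0,0,0,0, -1,0,0,0,0,0,0]' 25
python3 -m handwheel '[-1,0,0,0,0,0,0, -1,0,0,0,0,0,0, -1,0,0,0,0,0,0, -1,0,0,0,0,0,0, -1,0,0,0,0,0,0, -1,0,0,0,0,0,0, -1,0,0,0,0,0,0, -1,0,0,0,0,0,0, -1,0,0,0,0,0,0, -1,0,0,0,0,0,0]' 25
python3 -m handwheel '[-1,0,0,-0.01,0,0,0, -1,0,0,-0.02,0,0,0, -1,0,0,-0.03,0,0,0, -1,0,0,-0.03,0,0,0, -1,0,0,-0.03,0,0,0, -1,0,0,-0.03,0,0,0, -1,0,0,-0.03,0,0,0, -1,0,0,-0.03,0,0,0, -1,0,0,-0.03,0,0,0, -1,0,0,-0.02,0,0,0]'
python3 - <<'E'
from h import *
print(totool([.5728,-.3412,.17]), telemetry.state()['tool_pos'])
E
```

```text
[[135, 130, 127], [134, 130, 126], [134, 129, 126], [132, 129, 125], [127, 122, 119], [128, 124, 122]] [[106, 106, 105], [132, 128, 124], [134, 130, 127], [133, 129, 125], [136, 131, 128], [130, 125, 122], [112, 109, 107]]
time_s: 36.15
tool_pos: [0.6415, 0.1484, -0.0124]
orientation: [0.707, 0.707, 0.001, 0.0]
force: [-1.3, -0.0, 0.3]
finger_gap: 0.0668
time_s: 36.98
tool_pos: [0.6413, 0.1485, -0.0127]
orientation: [0.707, 0.707, 0.001, 0.001]
force: [-1.5, -0.6, 6.6]
finger_gap: 0.0456
time_s: 37.82
tool_pos: [0.6406, 0.1484, 0.2503]
orientation: [0.707, 0.707, 0.001, 0.001]
force: [-0.5, -0.2, -0.1]
finger_gap: 0.0457
[-0.48964333 -0.06820042  0.07977979] [0.64063191 0.14841231 0.25028279]
```

```bash
python3 -m handwheel '[-1,-0.02,-0.003,0,0,0,0, -1,-0.038,-0.0053,0,0,0,0, -1,-0.038,-0.0053,0,0,0,0, -1,-0.038,-0.0053,0,0,0,0, -1,-0.038,-0.0053,0,0,0,0, -1,-0.038,-0.0053,0,0,0,0, -1,-0.038,-0.0053,0,0,0,0, -1,-0.038,-0.0053,0,0,0,0, -1,-0.038,-0.0053,0,0,0,0, -1,-0.038,-0.0053,0,0,0,0]'
python3 -m handwheel '[-1,-0.038,-0.0053,0,0,0,0, -1,-0.038,-0.0053,0,0,0,0, -1,-0.0316,-0.0053,0,0,0,0, -1,-0.02,-0.0016,0.01,0,0,0, -1,0,0,0.03,0,0,0, -1,0,0,0.03,0,0,0, -1,0,0,0.01,0,0,0, -1,0,0,0,0,0,0, -1,0,0,0,0,0,0, -1,0,0,0,0,0,0]'
python3 - <<'E'
from h import *
print(totool([.5728,-.3412,.1353]))
E
```

```text
time_s: 38.65
tool_pos: [0.5891, -0.2154, 0.247]
orientation: [0.707, 0.707, 0.0, 0.0]
force: [0.4, 0.1, -0.6]
finger_gap: 0.0459
time_s: 39.48
tool_pos: [0.5732, -0.3413, 0.1686]
orientation: [0.707, 0.707, 0.0, 0.001]
force: [-0.5, 0.0, -0.1]
finger_gap: 0.0454
[ 0.00016429 -0.00051997  0.0333334 ]
```

```bash
python3 -m handwheel '[-1,0,-0.0005,0.01,0,0,0, -1,0,0,0.008,0,0,0, -1,0,0,0.003,0,0,0, -1,0,0,0.002,0,0,0, -1,0,0,0.002,0,0,0, -1,0,0,0.001,0,0,0, -1,0,0,0,0,0,0, -1,0,0,0,0,0,0, -1,0,0,0,0,0,0, -1,0,0,0,0,0,0]'
```

```text
time_s: 40.32
tool_pos: [0.5721, -0.3413, 0.1403]
orientation: [0.707, 0.707, 0.0, 0.0]
force: [-0.4, 0.4, -0.2]
finger_gap: 0.0458
```

```bash
python3 -m handwheel '[-1,0,0,0.002,0,0,0, -1,0,0,0.0015,0,0,0, -1,0,0,0.001,0,0,0, -1,0,0,0.0005,0,0,0, -1,0,0,0.0005,0,0,0, -1,0,0,0,0,0,0, -1,0,0,0,0,0,0, -1,0,0,0,0,0,0, -1,0,0,0,0,0,0, -1,0,0,0,0,0,0]'
```

```text
time_s: 41.15
tool_pos: [0.5721, -0.3413, 0.1353]
orientation: [0.707, 0.707, 0.0, 0.0]
force: [-2.6, 1.3, 5.8]
finger_gap: 0.0454
```

```bash
python3 -m handwheel '[1,0,0,0,0,0,0, 1,0,0,0,0,0,0, 1,0,0,0,0,0,0, 1,0,0,0,0,0,0, 1,0,0,-0.005,0,0,0, 1,0,0,-0.02,0,0,0, 1,0,0,-0.035,0,0,0, 1,0,0,-0.04,0,0,0, 1,0,0,-0.04,0,0,0, 1,0,0,-0.04,0,0,0]' 
python3 -m handwheel '[1,0,0,-0.013,0,0,0, 1,0,0,0,0,0,0, 1,0,0,0,0,0,0, 1,0,0,0,0,0,0, 1,0,0,0,0,0,0, 1,0,0,0,0,0,0, 1,0,0,0,0,0,0, 1,0,0,0,0,0,0, 1,0,0,0,0,0,0, 1,0,0,0,0,0,0]'
python3 - <<'E'
from h import *
import json
s=telemetry.state();T=s['tool_pos'];print(T,s['finger_gap'])
ci=optics.camera_info('wrist');w=snap('wrist','w12');a=snap('scene','a12');b=snap('side','b12')
for z in(.172,.178,.184,.190): print(z,refine(w,ci,z,[.023,.0125],.5723,-.3413))
z=cv2.resize(cv2.convertScaleAbs(w[130:220,200:320],alpha=1.3,beta=-30),(480,360),interpolation=cv2.INTER_CUBIC)
y=cv2.resize(b[195:345,225:365],(336,360),interpolation=cv2.INTER_CUBIC)
q=circ('wrist',[.5723,-.3413,.184],.023,ci);cv2.polylines(z,[((q-[200,130]+.5)*4).astype(int)],True,(0,0,255),1)
z=np.hstack([z,y]);cv2.imwrite('pics/z11.png',cv2.resize(z,(800,353)))
print('V',totool([.6595,-.142,.215]))
E
```

```text
time_s: 41.98
tool_pos: [0.5717, -0.341, 0.3169]
orientation: [0.707, 0.707, 0.0, 0.0]
force: [-0.3, -0.0, 1.7]
finger_gap: 0.0928
time_s: 42.82
tool_pos: [0.572, -0.3412, 0.3275]
orientation: [0.707, 0.707, -0.0, -0.0]
force: [-0.5, -0.0, -0.7]
finger_gap: 0.0931
[ 0.57202638 -0.3412125   0.32746213] 0.09309106533685778
0.172 (array([ 0.5737, -0.3447]), array([12.2304,  0.5743, -0.3448]))
0.178 (array([ 0.5736, -0.3435]), array([12.4105,  0.5738, -0.3433]))
0.184 (array([ 0.5734, -0.3422]), array([12.4185,  0.5733, -0.3423]))
0.19 (array([ 0.5736, -0.3402]), array([12.2331,  0.5733, -0.3408]))
V [0.19923591 0.08750605 0.11256079]
```

View pics/z11.png

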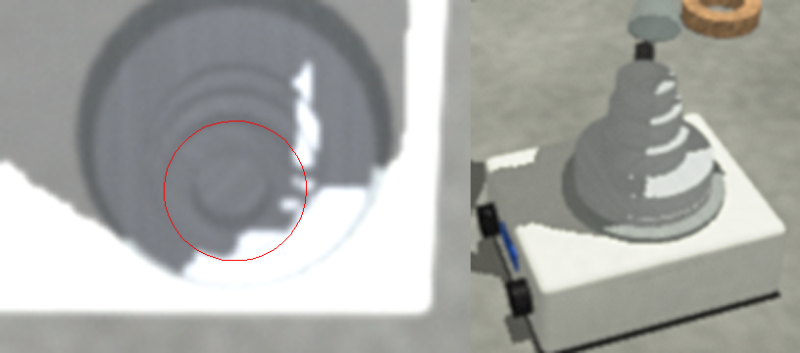

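The wrist view shows the nested rings and the bore at crop (230,190). The side view shows the three-step tower sitting straight. A tighter numeric fit of the small bore follows, then I move to the vial.

```bash
python3 -m handwheel '[1,0.033,0.0146,0,0,0,0, 1,0.033,0.0146,0,0,0,0, 1,0.033,0.0146,0,0,0,0, 1,0.033,0.0146,0,0,0,0, 1,0.033,0.0146,0.01,0,0,0, 0,0.033,0.0145,0.02,0,0,0, 0,0.0012,0,0.03,0,0,0, 0,0,0,0.03,0,0,0, 0,0,0,0.0225,0,0,0, 0,0,0,0,0,0,0]'
python3 - <<'E'
from h import *
s=telemetry.state();T=s['tool_pos'];print(T,s['finger_gap'])
ci=optics.camera_info('wrist');w=snap('wrist','w13')
p=proj('wrist',[.6595,-.142,.07],ci);print(p,w[int(p[1]),int(p[0])])
g=w.max(2);m=(g<60).astype(np.uint8);M=np.zeros_like(m);cv2.circle(M,tuple(map(int,p)),25,1,-1)
n,l,st,c=cv2.connectedComponentsWithStats(m*M);print(st[1:].tolist(),c[1:])
print('V',refine(w,ci,.07,[.010],.6595,-.142,.006))
# S bore from w12: camera pose = same orientation; shift by pose difference
R=np.array(ci['R']);c0=-R.T@np.array(ci['t']);d=np.array([.57202638,-.3412125,.32746213])-T
ci2=dict(K=ci['K'],R=ci['R'],t=-R@(c0+d)); w12=cv2.imread('pics/w12.png')
b=np.minimum(w12,150)
print('S',refine(b,ci2,.184,[.0125],.572,-.3413,.004),refine(b,ci2,.184,[.0125,.023],.572,-.3413,.004))
E
```

```text
time_s: 43.8
tool_pos: [0.6581, -0.1413, 0.2096]
orientation: [0.707, 0.707, -0.002, -0.003]
force: [-0.5, -0.4, -1.8]
finger_gap: 0.0646
[ 0.6580836  -0.14132232  0.20963423] 0.06458798250807082
[261.1078279  179.71343805] [34 31 30]
[[254, 172, 14, 16, 173]] [[260.4566474  179.23699422]]
V (array([ 0.6598, -0.141 ]), array([15.    ,  0.66  , -0.1405]))
S (array([ 0.5719, -0.3422]), array([ 5.1568,  0.5725, -0.3423])) (array([ 0.5718, -0.3421]), array([ 7.8233,  0.5705, -0.3423]))
```

```bash
python3 -m handwheel '[0,0.0005,0,0.01,0,0,0, 0,0,0,0.03,0,0,0, 0,0,0,0.035,0,0,0, 0,0,0,0.035,0,0,0, 0,0,0,0.035,0,0,0, 0,0,0,0.03,0,0,0, 0,0,0,0.02,0,0,0, 0,0,0,0.01,0,0,0, 0,0,0,0.005,0,0,0, 0,0,0,0,0,0,0]' 10
python3 -m handwheel '[-1,0,0,0,0,0,0, -1,0,0,0,0,0,0, -1,0,0,0,0,0,0, -1,0,0,0,0,0,0, -1,0,0,0,0,0,0, -1,0,0,0,0,0,0, -1,0,0,0,0,0,0, -1,0,0,0,0,0,0, -1,0,0,0,0,0,0, -1,0,0,0,0,0,0]' 10
python3 -m handwheel '[-1,0,0,-0.01,0,0,0, -1,0,0,-0.02,0,0,0, -1,0,0,-0.03,0,0,0, -1,0,0,-0.04,0,0,0, -1,0,0,-0.04,0,0,0, -1,0,0,-0.04,0,0,0, -1,0,0,-0.04,0,0,0, -1,0,0,-0.03,0,0,0, -1,0,0,-0.01,0,0,0, -1,0,0,0,0,0,0]'
python3 - <<'E'
from h import *
print(totool([.5720,-.3417,.165]), telemetry.state()['tool_pos'])
E
```

```text
time_s: 44.68
tool_pos: [0.66, -0.1418, 0.0057]
orientation: [0.707, 0.707, 0.0, 0.0]
force: [-0.7, 1.2, -0.3]
finger_gap: 0.0463
time_s: 45.52
tool_pos: [0.6599, -0.1416, 0.0058]
orientation: [0.707, 0.707, 0.0, 0.0]
force: [-1.6, 0.2, 6.7]
finger_gap: 0.0198
time_s: 46.35
tool_pos: [0.66, -0.1417, 0.2688]
orientation: [0.707, 0.707, 0.001, 0.002]
force: [0.3, 0.5, -0.2]
finger_gap: 0.0194
[-0.19987179 -0.08854424  0.10361728] [ 0.66004188 -0.14169075  0.26877998]
```

```bash
python3 -m handwheel '[-1,-0.013,-0.006,0,0,0,0, -1,-0.028,-0.0125,0,0,0,0, -1,-0.034,-0.015,0,0,0,0, -1,-0.034,-0.015,0,0,0,0, -1,-0.034,-0.015,0,0,0,0, -1,-0.034,-0.0145,0,0,0,0, -1,-0.016,-0.007,0.01,0,0,0, -1,-0.0068,-0.003,0.02,0,0,0, -1,0,0,0.02,0,0,0, -1,0,0,0.01,0,0,0]'
python3 -m handwheel '[-1,0,0,0.008,0,0,0, -1,0,0,0,0,0,0, -1,0,0,0,0,0,0, -1,0,0,0,0,0,0, -1,0,0,0,0,0,0, -1,0,0,0,0,0,0, -1,0,0,0,0,0,0, -1,0,0,0,0,0,0, -1,0,0,0,0,0,0, -1,0,0,0,0,0,0]'
python3 - <<'E'
from h import *
s=telemetry.state();print(s['tool_pos'],totool([.5720,-.3417,.1658]))
b=snap('side','b14');a=snap('scene','a14')
f=lambda n,im:(lambda o:cv2.resize(im[int(o[1])-36:int(o[1])+36,int(o[0])-36:int(o[0])+36],(400,400),interpolation=cv2.INTER_CUBIC))(proj(n,[.572,-.341,.19]))
cv2.imwrite('pics/z12.png',np.hstack([f('scene',a),f('side',b)]))
E
```

```text
time_s: 47.18
tool_pos: [0.5695, -0.3418, 0.1999]
orientation: [0.708, 0.707, -0.001, -0.003]
force: [1.2, -0.2, -0.3]
finger_gap: 0.0199
time_s: 48.02
tool_pos: [0.5715, -0.3413, 0.1971]
orientation: [0.707, 0.707, -0.0, 0.0]
force: [0.4, -0.5, -0.5]
finger_gap: 0.0198
[ 0.57154369 -0.34134689  0.19709484] [-0.00035245  0.00045649  0.03129484]
```

```bash
python3 -m handwheel '[-1,0,0.0003,0.004,0,0,0, -1,0,0,0.003,0,0,0, -1,0,0,0.002,0,0,0, -1,0,0,0.001,0,0,0, -1,0,0,0.001,0,0,0, -1,0,0,0.001,0,0,0, -1,0,0,0,0,0,0, -1,0,0,0,0,0,0, -1,0,0,0,0,0,0, -1,0,0,0,0,0,0]'
```

```text
time_s: 48.95
tool_pos: [0.5719, -0.3414, 0.1852]
orientation: [0.707, 0.707, 0.0, 0.0]
force: [0.8, 0.4, 0.2]
finger_gap: 0.0198
```

No force 4.6 mm below the rim, so the vial is inside the bore. Continue to about 1 mm above the floor.

```bash
python3 -m handwheel '[-1,0,0,0.003,0,0,0, -1,0,0,0.003,0,0,0, -1,0,0,0.003,0,0,0, -1,0,0,0.003,0,0,0, -1,0,0,0.003,0,0,0, -1,0,0,0.002,0,0,0, -1,0,0,0.001,0,0,0, -1,0,0,0,0,0,0, -1,0,0,0,0,0,0, -1,0,0,0,0,0,0]'
```

```text
time_s: 49.78
tool_pos: [0.5719, -0.3414, 0.1673]
orientation: [0.707, 0.707, 0.0, 0.0]
force: [0.7, 0.6, -0.2]
finger_gap: 0.02
```

```bash
python3 -m handwheel '[-1,0,0,0.001,0,0,0, -1,0,0,0.0005,0,0,0, -1,0,0,0.0005,0,0,0, -1,0,0,0,0,0,0, -1,0,0,0,0,0,0, -1,0,0,0,0,0,0, -1,0,0,0,0,0,0, -1,0,0,0,0,0,0, -1,0,0,0,0,0,0, -1,0,0,0,0,0,0]'
```

```text
time_s: 50.62
tool_pos: [0.572, -0.3415, 0.1658]
orientation: [0.707, 0.707, 0.0, 0.0]
force: [-0.2, 0.5, 6.1]
finger_gap: 0.0198
```

Contact with the floor at the expected height. Release, rise and check.

```bash
python3 -m handwheel '[0,0,0,0,0,0,0, 0,0,0,0,0,0,0, 0,0,0,0,0,0,0, 0,0,0,0,0,0,0, 0,0,0,-0.003,0,0,0, 0,0,0,-0.01,0,0,0, 0,0,0,-0.02,0,0,0, 0,0,0,-0.03,0,0,0, 0,0,0,-0.04,0,0,0, 0,0,0,-0.03,0,0,0]'
python3 -m handwheel '[0,0.02,0,0,0,0,0, 0,0.03,0,0,0,0,0, 0,0.035,0,0,0,0,0, 0,0.035,0,0,0,0,0, 0,0.035,0,0,0,0,0, 0,0.03,0,0,0,0,0, 0,0.015,0,0,0,0,0, 0,0,0,0,0,0,0, 0,0,0,0,0,0,0, 0,0,0,0,0,0,0]'
python3 - <<'E'
from h import *
s=telemetry.state();print(s['tool_pos'],s['finger_gap'])
b=snap('side','b15');a=snap('scene','a15')
z=np.hstack([cv2.resize(a[140:384,60:350],(475,400)),cv2.resize(b[180:340,235:365],(325,400),interpolation=cv2.INTER_CUBIC)])
cv2.imwrite('pics/z13.png',z)
E
```

```text
time_s: 51.45
tool_pos: [0.5717, -0.3412, 0.3019]
orientation: [0.707, 0.707, 0.0, 0.001]
force: [-0.2, 0.2, 0.3]
finger_gap: 0.0463
time_s: 52.28
tool_pos: [0.5719, -0.1422, 0.2983]
orientation: [0.707, 0.707, -0.0, 0.0]
force: [-0.8, 0.9, -1.4]
finger_gap: 0.0462
[ 0.57186886 -0.14224994  0.29831344] 0.04619397448226324
```

View pics/z13.png

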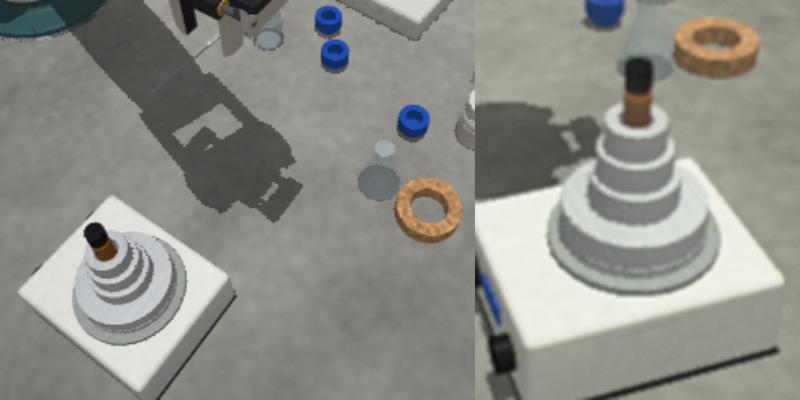

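The final picture shows all three inserts nested on the block, with the vial upright in the small one (cap at crop (95,235), and (638,75) in the side view). The flask (380,170) and the beaker (268,35) are standing. Handing in.

```bash
python3 -c "
from bench import job_done; print(job_done())"
```

```text
the job is handed in; nothing more can be done
None
```

The large, medium and small inserts are nested in the block's well in that order, each seated and let go before the next. The vial stands upright in the small insert. I handed in at about 52 s, with the gripper clear of everything.

**Checks that passed:** each part made contact at its expected seated height, to within about 1 mm, with 6–7 N on the wrist. The last pictures show a straight stack with the vial upright, and the beaker and flask standing. The blue look-alikes were left alone.

**Checks that disagreed:**
- **Finger length:** the real fingertips end about 30 mm behind the reported TCP, contrary to the description. The first close on the large insert met only air, just above it, and I corrected for this afterwards.
- **Scene camera:** it was about 2 mm off the arm's own measurement, so I used the wrist camera.
- **Small insert position:** the estimates of its seated centre from the wrist picture differed by 1–2 mm. I placed the vial using the later estimate, which agreed with where the arm had released the insert, and it went in without side force.

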